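Check four edged lenses against their outlines

ROBOT

A 6-joint arm with a two-finger parallel gripper is mounted at the origin on the work surface. World frame = base frame: x ahead of the robot, y to its left, z up, the work surface at z = 0. Lengths are in m, angles in rad, forces in N, time in s.
With the tool pointing down it reaches from about 0.325 to 1 m from the base axis. Payload 5.1 kg.
Tool frame: the origin (TCP) lies midway between the tips of the shut fingers; the grasp point (between the pads) lies 19 mm behind it; x points along the fingers, z is the direction in which the jaws open and shut, and the axes are right-handed (so a half turn about x gives the same grasp; the last joint's range is limited). The gripper opens to 85 mm and grips with 20 to 120 N. Pads are 22 mm wide; open, the fingers measure 114 mm over their backs; the gripper's body (76 mm by 85 mm) begins 54 mm behind the grasp point. The pads swing forward as they close: fully open they stand 13 mm farther back than shut.
Start: joints at [1.142, 0.124, 1.65, -0, 1.367, -0.083], TCP at [0.22, 0.612, 0.231] pointing down, gripper open.
Joint ranges: [-2.61, 2.61], [-1.02, 2.33], [0.03, 2.71], [-1.35, 4.49], [0.32, 2.68], [-2.91, 2.91]. Speed limits (rad/s): [2.57, 2.57, 3.14, 3.14, 3.14, 3.14].

INTERFACE

Orientations are given as [roll, pitch, yaw] about the fixed x, y, z axes, in that order (R = Rz(yaw) Ry(pitch) Rx(roll)).
In Python, from bench import observe, grab_frame, camera_model, close_job gives the robot as it stands.
- The arm moves only by the tool step_arm, never from a script. Its argument "moves" is a list that holds one entry, the list of rows, each a list of 5 numbers: the opening, from -1 (shut) to 1 (fully open), then the shift along the tool's x, y, z in cm, then the turn about the tool's x in rad. In form: [[[claw, x, y, z, twist], ...]]. A call has exactly 10 rows; each row shifts and turns the pose as measured when the row begins, along the tool's axes as they then stand; what a row does not reach is not made up. A row lasts 1/10 s, in which the tool goes at most 50 mm and 8.59 degrees, less where a joint would pass 70% of its speed; a pose out of reach is approached as far as the arm can. A call with a gripper value outside its range is refused whole. The fingers move at their own pace and stop on an object; the grip force is fixed at half the most. Time passes only in rows, so rows that do not move let the fingers close, or fill a call up. It gives the time, the measured TCP pose, the force and the opening at its end, in the units of the state.
- observe(): the state, without advancing time (a new reading comes with each control period).
- grab_frame(name): name is "scene" or "top"; returns (picture, depth): 420x560x3 uint8, red, green, blue; 420x560 float32, m along the optical axis (not along the pixel's ray), 0 where there is no reading.
- camera_model(name): a dict with "mtx" (3x3 intrinsics, pixels), "extrinsics" (4x4, takes a point from camera to world coordinates). Camera axes: x right, y up, looking along -z (the intrinsics and any distortion apply to the point x, -y, -z); pixel columns grow to the right and rows downward; lengths in m; the calibration is good to about 2 mm. A picture is of the moment at which its call begins. camera_model takes no time and is no camera call.
- close_job(): hands the job in, once; it reports no verdict.
The state is a dict: "time": time; "qpos": joint angles; "joint_vel": joint speeds; "tau": joint torques, N m; "tool_pos": TCP position; "orientation": TCP orientation; "contact_force": force on the tool from outside, world axes, zero at the start; "moment": the same for the moment, N m; "grip_width": opening from 0.0 (shut) to 1.0 (fully open).
Only numpy, scipy, OpenCV 4.12 (cv2) and the standard library are available. Lean on these libraries where they do the work, as an engineer would, in place of code of your own. Each camera call takes 0.05 s, during which the arm holds its last target.

TASK

Check the four edged lenses for shape: lift each by its pick-up handle and lay it on the checking plate whose outline has its own shape and size, centred in the outline, flat, handle up, and with long lenses turned to lie along their outline (either end first). Set the lenses down gently without dropping them, leave all four lying on their plates, and leave the cleaner bottle and the spectacle case where they are.

Things in the scene. Friction and masses are not known exactly. Their poses are not given: they have to be found in the camera images.
- lens_large_round: Loose dark tinted lens, large round, 62 mm diameter; flat, 4 mm thick, about 40 g. Handle on its centre: black rubber foot 22 mm in diameter from 4 to 9 mm height, then an upright white bar, 24 mm along x, 12 mm along y, from 9 to 42 mm above the underside; pinch it across its 12 mm, at about 30 mm height. Origin: centre of the underside; z up.
- lens_small_round: Loose dark tinted lens, small round, 42 mm diameter; flat, 4 mm thick, about 40 g. Handle on its centre: black rubber foot 22 mm in diameter from 4 to 9 mm height, then an upright white bar, 24 mm along x, 12 mm along y, from 9 to 42 mm above the underside; pinch it across its 12 mm, at about 30 mm height. Origin: centre of the underside; z up.
- lens_rectangle: Loose dark tinted lens, rectangular with slightly rounded corners, 56 mm along its x by 42 mm along its y; flat, 4 mm thick, about 40 g. Handle on its centre: black rubber foot 22 mm in diameter from 4 to 9 mm height, then an upright white bar, 24 mm along x, 12 mm along y, from 9 to 42 mm above the underside; pinch it across its 12 mm, at about 30 mm height. Origin: centre of the underside; z up.
- lens_narrow: Loose dark tinted lens, narrow half-eye shape with semicircular ends, 64 mm along its x by 26 mm along its y; flat, 4 mm thick, about 40 g. Handle on its centre: black rubber foot 22 mm in diameter from 4 to 9 mm height, then an upright white bar, 24 mm along x, 12 mm along y, from 9 to 42 mm above the underside; pinch it across its 12 mm, at about 30 mm height. Origin: centre of the underside; z up.
- plate_large_round: Fixed white plate, 96 mm along x, 82 along y, 6 thick, with a black outline drawn flat on its top (no rim), centred, line 3 mm wide, 4 mm clear all round its lens: large round, 62 mm diameter. Only the outline tells the plates apart. Origin: centre of the underside; z up, top face at 6 mm.
- plate_small_round: Fixed white plate, 96 mm along x, 82 along y, 6 thick, with a black outline drawn flat on its top (no rim), centred, line 3 mm wide, 4 mm clear all round its lens: small round, 42 mm diameter. Only the outline tells the plates apart. Origin: centre of the underside; z up, top face at 6 mm.
- plate_rectangle: Fixed white plate, 96 mm along x, 82 along y, 6 thick, with a black outline drawn flat on its top (no rim), centred, line 3 mm wide, 4 mm clear all round its lens: rectangular with slightly rounded corners, 56 mm along its x by 42 mm along its y. Only the outline tells the plates apart. Origin: centre of the underside; z up, top face at 6 mm.
- plate_narrow: Fixed white plate, 96 mm along x, 82 along y, 6 thick, with a black outline drawn flat on its top (no rim), centred, line 3 mm wide, 4 mm clear all round its lens: narrow half-eye shape with semicircular ends, 64 mm along its x by 26 mm along its y. Only the outline tells the plates apart. Origin: centre of the underside; z up, top face at 6 mm.
- cleaner: Bystander: standing amber bottle of lens cleaner, 48 mm in diameter, 120 mm tall, loose. Origin: centre of its underside.
- case: Bystander: dark closed spectacle case, 60 mm along x, 155 mm along y, 38 mm tall, loose. Origin: centre of its underside.
Not all that is in view belongs to the job. What is shaped like the plate_small_round but blue or green is not meant.

How it is judged:
By the outcome, as a careful person would: the job done as asked, in the order asked, and still so for the second after the job is handed in, with the robot touching nothing.
It also fails if it takes over 96 s, if anything falls off the work surface, if the arm or the gripper's body presses on something with over 40 N, if the wrist force passes 120 N, or if a joint passes its speed limit or range.

## Working session

There is one attempt and no reset: what is moved stays moved. The work goes in short steps, Python scripts to look and compute and a tool call to move; the robot and the scene stay as the last step left them, time stands still between calls to the robot, and variables do not carry over. Pictures are saved under pics/ and viewed, and the job is handed in when it is done.

Besides the shell and the picture viewer there is one more tool, called after "Call:" in YAML: its name, and indented under it one key for each argument. step_arm: Moves the arm, as the interface text tells. Its arguments: {"type":"object","properties":{"moves":{"type":"array"}},"required":["moves"]}

```bash
mkdir -p pics; ls; python3 - <<'E'
from bench import *
import cv2,numpy as np
np.set_printoptions(precision=4,suppress=True)
print(observe())
for n in("top","scene"):
    p,d=grab_frame(n); cv2.imwrite(f"pics/{n}0.png",p[:,:,::-1]); np.savez(f"{n}0.npz",p=p,d=d)
    print(n,camera_model(n))
E
```

```text
pics
{'time': 0.0, 'qpos': array([ 1.1424,  0.1246,  1.6517, -0.    ,  1.3675, -0.0826]), 'joint_vel': array([-0.0017, -0.0014, -0.001 ,  0.0021,  0.0012, -0.0008]), 'tau': array([ -0.0026, -42.3627, -36.544 ,  -0.0002,   0.0072,  -0.    ]), 'tool_pos': array([0.2201, 0.611 , 0.23  ]), 'orientation': array([ 3.0674,  1.5687, -1.9908]), 'contact_force': array([-0.4318, -0.6679,  0.0589]), 'moment': array([ 0.0054,  0.0166, -0.0229]), 'grip_width': 1.0016201222999181}
top {'mtx': array([[534.2883,   0.    , 280.4555],
       [  0.    , 534.2883, 215.3505],
       [  0.    ,   0.    ,   1.    ]]), 'extrinsics': array([[-0.0398,  0.9786, -0.2018,  0.3912],
       [-0.9992, -0.0393,  0.0066,  0.0145],
       [-0.0015,  0.2019,  0.9794,  1.2019],
       [ 0.    ,  0.    ,  0.    ,  1.    ]])}
scene {'mtx': array([[383.261 ,   0.    , 275.3922],
       [  0.    , 383.261 , 212.7369],
       [  0.    ,   0.    ,   1.    ]]), 'extrinsics': array([[-0.5926, -0.4821,  0.6453,  1.3217],
       [ 0.8055, -0.3626,  0.4688,  0.5384],
       [ 0.008 ,  0.7976,  0.6032,  0.7165],
       [ 0.    ,  0.    ,  0.    ,  1.    ]])}
```

View pics/top0.png

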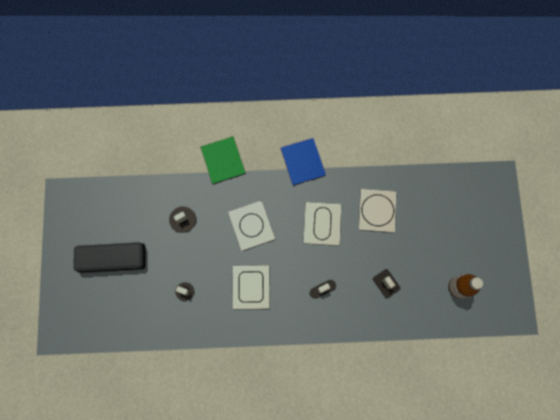

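View pics/scene0.png

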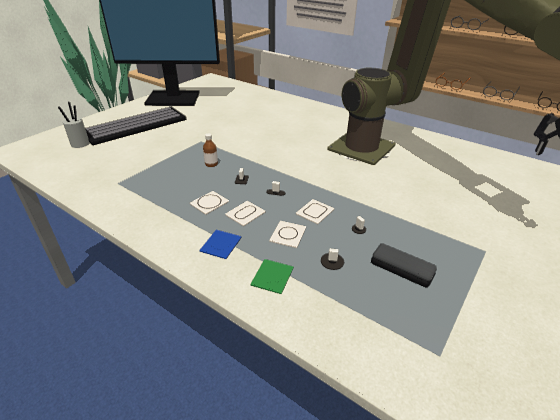

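```bash
cat > h.py <<'E'
import numpy as np,cv2
from bench import *
np.set_printoptions(precision=4,suppress=True)
def rays(n,uv,z,M=None):
    m=M or camera_model(n);K=m["mtx"];T=m["extrinsics"]
    uv=np.atleast_2d(uv).astype(float)
    d=np.c_[(uv[:,0]-K[0,2])/K[0,0],-(uv[:,1]-K[1,2])/K[1,1],-np.ones(len(uv))]@T[:3,:3].T
    o=T[:3,3]; return o+d*((z-o[2])/d[:,2])[:,None]
def proj(n,X):
    m=camera_model(n);K=m["mtx"];T=m["extrinsics"]
    c=(np.atleast_2d(X)-T[:3,3])@T[:3,:3]; return np.c_[K[0,0]*c[:,0]/-c[:,2]+K[0,2],-K[1,1]*c[:,1]/-c[:,2]+K[1,2]]
def ortho(n,p,c,z,half=.065,s=.0005):
    "metric rectified patch at plane z; cols=+x, rows=+y"
    N=int(2*half/s); g=(np.arange(N)+.5)*s-half
    X,Y=np.meshgrid(g+c[0],g+c[1]); uv=proj(n,np.c_[X.ravel(),Y.ravel(),np.full(X.size,z)]).astype(np.float32)
    return cv2.remap(p,uv[:,0].reshape(N,N),uv[:,1].reshape(N,N),cv2.INTER_CUBIC)
def desc(cnt,c,half=.065,s=.0005):
    (cx,cy),(w,h),a=cv2.minAreaRect(cnt)
    if w<h: w,h,a=h,w,a+90
    a=(a+90)%180-90
    to=lambda q:np.array(q)*s+s/2-half+np.array(c)
    M=cv2.moments(cnt); 
    return to((cx,cy)),w*s*1e3,h*s*1e3,a,to((M['m10']/M['m00'],M['m01']/M['m00']))
E
python3 - <<'E'
from h import *
f=np.load("top0.npz");p=f['p'];d=f['d']
L=dict(LR=(182,219),SR=(184,291),NA=(323,289),RE=(387,283))
P=dict(LR=(378,210),SR=(251,225),NA=(322,223),RE=(251,287))
rows=[]
for k in L:
    c=rays("top",L[k],.004)[0,:2]
    o=ortho("top",p,c,.004); g=o.max(2)
    c4=rays("top",L[k],.042)[0,:2]; o2=ortho("top",p,c4,.042,.04); g2=o2.min(2)
    m=((g<55)|(g>140)).astype(np.uint8)
    m=cv2.morphologyEx(m,cv2.MORPH_CLOSE,np.ones((9,9)))
    cs=max(cv2.findContours(m,0,2)[0],key=cv2.contourArea); hull=cv2.convexHull(cs)
    print("lens",k,desc(cs,c),desc(hull,c)[0],desc(hull,c)[4])
    m2=(g2>115).astype(np.uint8); b=max(cv2.findContours(m2,0,2)[0],key=cv2.contourArea)
    print("   bar@42",desc(b,c4,.04))
    a=o.copy();cv2.drawContours(a,[cs],-1,(255,0,0),1)
    c=rays("top",P[k],.006)[0,:2]; o=ortho("top",p,c,.006); g=o.min(2)
    m=(g>100).astype(np.uint8); cs,hi=cv2.findContours(m,cv2.RETR_TREE,2)
    i=max(range(len(cs)),key=lambda i:cv2.contourArea(cs[i]))
    print("plate",k,desc(cs[i],c))
    bb=o.copy();cv2.drawContours(bb,cs,-1,(255,0,0),1)
    # outline: dark inside plate
    inn=[j for j in range(len(cs)) if j!=i and cv2.contourArea(cs[j])>1500]
    for j in inn: print("   out",desc(cs[j],c))
    rows.append(np.vstack([a,bb]))
cv2.imwrite("pics/o0.png",cv2.resize(np.hstack(rows),(800,400))[:,:,::-1])
for t in [(182,219),(109,257),(468,284),(60,300)]: print(d[t[1],t[0]])
E
```

```text
lens LR (array([0.6278, 0.2268]), 25.54482078552246, 16.414730072021484, -60.94539451599121, array([0.6279, 0.2272])) [0.6278 0.2268] [0.6276 0.2272]
   bar@42 (array([0.6307, 0.2249]), 79.49998474121094, 79.49998474121094, -90.0, array([0.6343, 0.2264]))
plate LR (array([ 0.6411, -0.2104]), 129.5, 116.0, 0.0, array([ 0.6438, -0.2055]))
lens SR (array([0.4723, 0.227 ]), 39.574615478515625, 30.052745819091797, 38.290164947509766, array([0.4722, 0.2265])) [0.4723 0.227 ] [0.4728 0.2269]
   bar@42 (array([0.4751, 0.2274]), 23.963428497314453, 11.226701736450197, 66.80140686035156, array([0.4751, 0.2274]))
plate SR (array([0.6179, 0.0744]), 129.5, 129.5, -90.0, array([0.6179, 0.0744]))
lens NA (array([ 0.4653, -0.081 ]), 57.885799407958984, 23.553817749023438, -66.27960395812988, array([ 0.4657, -0.0816])) [ 0.4653 -0.081 ] [ 0.4664 -0.0812]
   bar@42 (array([ 0.4679, -0.0803]), 23.46262550354004, 11.296818733215332, -65.55604553222656, array([ 0.4679, -0.0803]))
plate NA (array([ 0.616 , -0.0874]), 129.5, 129.5, -90.0, array([ 0.616 , -0.0874]))
lens RE (array([ 0.474 , -0.2231]), 52.80715560913086, 39.01359176635742, 31.47684097290039, array([ 0.4741, -0.2229])) [ 0.474  -0.2231] [ 0.474  -0.2229]
   bar@42 (array([ 0.4748, -0.2226]), 23.152309417724613, 11.23315715789795, 30.963754653930664, array([ 0.4747, -0.2226]))
plate RE (array([0.4776, 0.0784]), 129.5, 129.5, -90.0, array([0.4776, 0.0784]))
1.19838
1.171169
1.1021142
1.1898783
```

View pics/o0.png

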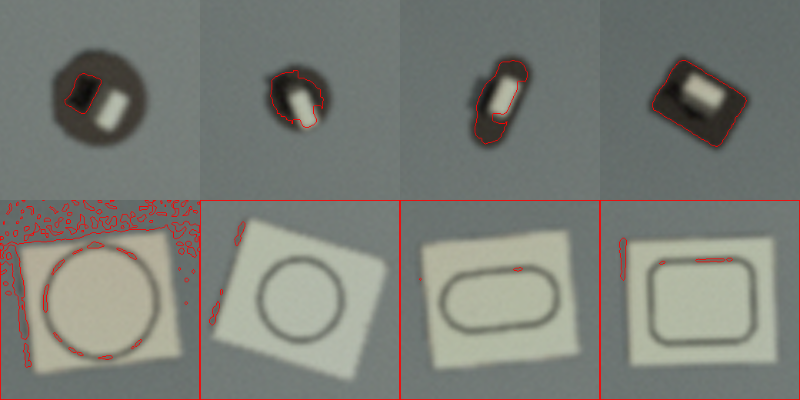

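```bash
cat > meas.py <<'E'
from h import *
def lens(p,px,z=.004,show=None):
    c=rays("top",px,z)[0,:2]; o=ortho("top",p,c,z,.05); g=o.max(2).astype(float)
    mat=np.median(g[:8]); 
    m=((g<mat*.78)|(o.min(2)>mat*1.2)).astype(np.uint8)
    cs=max(cv2.findContours(m,0,1)[0],key=cv2.contourArea)
    a=o.copy();cv2.drawContours(a,[cs],-1,(255,0,0),1)
    c4=rays("top",px,z+.038)[0,:2]; o2=ortho("top",p,c4,z+.038,.04); g2=o2.min(2)
    th=(np.percentile(g2[50:110,50:110],99)+60)/2
    b=max(cv2.findContours((g2>max(th,125)).astype(np.uint8),0,1)[0],key=cv2.contourArea)
    return desc(cs,c,.05),desc(b,c4,.04),a,cs,c
def plate(p,px):
    c=rays("top",px,.006)[0,:2]; o=ortho("top",p,c,.006); g=o.min(2)
    mat=np.median(g[:10]); top=np.percentile(g,92)
    m=(g>(mat+top)/2).astype(np.uint8); cs=max(cv2.findContours(m,0,1)[0],key=cv2.contourArea)
    fill=cv2.drawContours(np.zeros_like(g),[cs],-1,1,-1); fill=cv2.erode(fill,np.ones((15,15)))
    dk=((g<top*.75)&(fill>0)).astype(np.uint8)
    oc=max(cv2.findContours(dk,0,1)[0],key=cv2.contourArea)
    bb=o.copy();cv2.drawContours(bb,[cs,oc],-1,(255,0,0),1)
    f2=cv2.drawContours(np.zeros_like(g),[oc],-1,1,-1)-dk
    ic=max(cv2.findContours(f2,0,1)[0],key=cv2.contourArea)
    cv2.drawContours(bb,[ic],-1,(0,0,255),1)
    return desc(cs,c),desc(oc,c),desc(ic,c),cv2.resize(bb,(200,200))
E
python3 - <<'E'
from meas import *
p=np.load("top0.npz")['p']
L=dict(LR=(182,219),SR=(184,291),NA=(323,289),RE=(387,283))
P=dict(LR=(378,210),SR=(251,225),NA=(322,223),RE=(251,287))
r=[]
for k in L:
    a,b,im,cs,c=lens(p,L[k]); print("lens",k,*a);print("   bar",*b)
    (x,y),rr=cv2.minEnclosingCircle(cs); print("   circ",np.array([x,y])*.0005+.00025-.05+c,rr)
    q=plate(p,P[k]); print("plate",k,*q[0]);print("   out",*q[1]);print("   in",*q[2])
    r.append(np.vstack([im,q[3]]))
cv2.imwrite("pics/o1.png",np.hstack(r)[:,:,::-1])
E
```

```text
lens LR [0.6383 0.2308] 63.5 62.0 -90.0 [0.6378 0.2309]
   bar [0.6388 0.2318] 22.865188598632812 11.133312225341797 -61.3895378112793 [0.6386 0.2317]
   circ [0.6376 0.2306] 65.02642822265625Traceback (most recent call last):
  File "<stdin>", line 9, in <module>
  File "meas.py", line 18, in plate
    oc=max(cv2.findContours(dk,0,1)[0],key=cv2.contourArea)
ValueError: max() iterable argument is empty
```

```bash
sed -i 's/g<top\*.75/g<top*.8/; s/top=np.percentile(g,92)/top=np.percentile(g,80)/' meas.py
cat > m1.py <<'E'
from meas import *
p=np.load("top0.npz")['p']
L=dict(LR=(182,219),SR=(184,291),NA=(323,289),RE=(387,283))
P=dict(LR=(378,210),SR=(251,225),NA=(322,223),RE=(251,287))
r=[]
for k in L:
    a,b,im,cs,c=lens(p,L[k]); print("lens",k,*a);print("   bar",*b)
    (x,y),rr=cv2.minEnclosingCircle(cs); print("   circ",np.array([x,y])*.0005+.00025-.05+c,rr)
    try:
        q=plate(p,P[k]); print("plate",k,*q[0]);print("   out",*q[1]);print("   in",*q[2])
        r.append(np.vstack([im,q[3]]))
    except ValueError: 
        c=rays("top",P[k],.006)[0,:2]; g=ortho("top",p,c,.006).min(2); print(g[130,::8],np.percentile(g,[10,50,80]))
        r.append(np.vstack([im,im]))
cv2.imwrite("pics/o1.png",np.hstack(r)[:,:,::-1])
E
python3 m1.py
```

```text
lens LR [0.6383 0.2308] 63.5 62.0 -90.0 [0.6378 0.2309]
   bar [0.6388 0.2318] 22.865188598632812 11.133312225341797 -61.3895378112793 [0.6386 0.2317]
   circ [0.6376 0.2306] 65.02642822265625
[102 104 104 101 108 150 151 101 132 156 155 156 154 156 155 154 155 156
 152 155 155 157 155 156 155 114 127 155 141 111 102 105 103] [100. 108. 154.]
lens SR [0.4736 0.2256] 42.878517150878906 41.65846252441406 -24.304550170898438 [0.4723 0.2235]
   bar [0.475  0.2272] 22.69298553466797 10.40729808807373 66.03751373291016 [0.475  0.2272]
   circ [0.4724 0.226 ] 47.28910446166992
plate SR [0.619  0.0747] 94.90215301513672 81.93476867675781 17.140350341796875 [0.6188 0.0747]
   out [0.6184 0.0741] 56.922096252441406 56.214988708496094 45.0 [0.6184 0.0743]
   in [0.6181 0.0744] 48.0 47.5 0.0 [0.6185 0.0744]
lens NA [ 0.4642 -0.0815] 64.4744873046875 33.60795974731445 -66.03750991821289 [ 0.4662 -0.081 ]
   bar [ 0.4679 -0.0804] 22.296480178833008 10.350308418273928 -65.77225494384766 [ 0.4679 -0.0804]
   circ [ 0.4682 -0.0797] 64.47489929199219
plate NA [ 0.6167 -0.0872] 96.12859344482422 83.29986572265625 -5.890625 [ 0.6166 -0.0872]
   out [ 0.6155 -0.0876] 78.90333557128906 41.74312210083008 -6.340187072753906 [ 0.616  -0.0876]
   in [ 0.616  -0.0873] 70.14439392089844 33.68427276611329 -3.5763320922851562 [ 0.616  -0.0875]
lens RE [ 0.474  -0.2232] 57.78839492797852 43.76839828491211 31.32869529724121 [ 0.4741 -0.2229]
   bar [ 0.4748 -0.2227] 21.782957077026367 10.22898006439209 32.00538635253906 [ 0.4748 -0.2226]
   circ [ 0.474  -0.2226] 65.77433776855469
plate RE [0.4792 0.0801] 95.15782928466797 81.28579711914062 -1.808746337890625 [0.4794 0.08  ]
   out [0.4791 0.0794] 71.44365692138672 58.25098419189453 -1.909149169921875 [0.4789 0.0792]
   in [0.4789 0.0794] 62.59113311767578 48.90008544921875 -1.3971786499023438 [0.4791 0.0795]
```

View pics/o1.png

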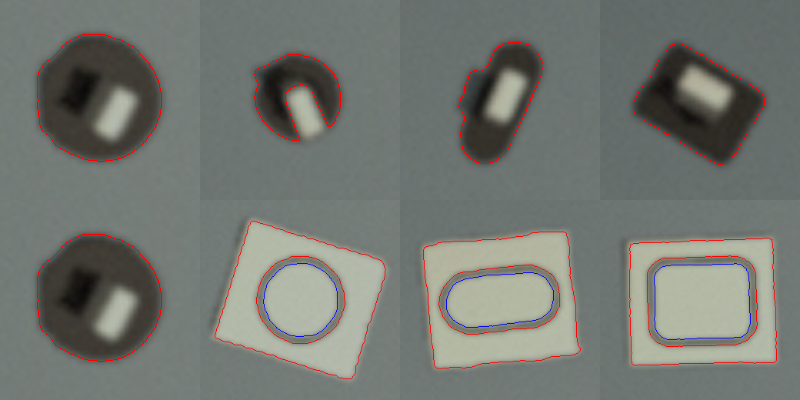

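```bash
python3 - <<'E'
from meas import *
p=np.load("top0.npz")['p']
c=rays("top",(378,210),.006)[0,:2]; o=ortho("top",p,c,.006); g=o.min(2)
for th in (128,132,135,140):
    m=(g>th).astype(np.uint8); n,l,s,cc=cv2.connectedComponentsWithStats(m,connectivity=4)
    k=l[130,130]; cs=max(cv2.findContours((l==k).astype(np.uint8),0,1)[0],key=cv2.contourArea)
    m[l==0]=0
    hull=cv2.convexHull(np.vstack([np.argwhere(m)[:,::-1]]).astype(np.int32))
    print(th,*desc(cs,c)); print('   plate',*desc(hull,c))
E
```

```text
128 [ 0.6416 -0.2159] 67.0 66.5 -90.0 [ 0.6417 -0.2157]
   plate [ 0.642  -0.2156] 96.13191223144533 83.1158447265625 -7.066734313964844 [ 0.642  -0.2154]
132 [ 0.6418 -0.2158] 66.46803283691406 66.1144790649414 45.0 [ 0.6417 -0.2157]
   plate [ 0.6419 -0.2156] 95.39016723632812 82.12432098388672 -7.0626068115234375 [ 0.642  -0.2154]
135 [ 0.6416 -0.2157] 65.76093292236328 65.76092529296876 -45.0 [ 0.6417 -0.2157]
   plate [ 0.6419 -0.2157] 95.0262451171875 81.1186752319336 -7.0093841552734375 [ 0.642  -0.2155]
140 [ 0.6418 -0.2158] 65.05381774902344 64.70027160644531 45.0 [ 0.6417 -0.2156]
   plate [ 0.6419 -0.2157] 93.9670639038086 80.0804214477539 -6.995185852050781 [ 0.6419 -0.2155]
```

```bash
cat > go.py <<'E'
import sys
from h import *
from scipy.spatial.transform import Rotation as Ro
def st():
    s=observe(); R=Ro.from_euler('xyz',s['orientation']).as_matrix()
    return s,R
if __name__=="__main__":
    s,R=st(); z=R[:,2]; yaw=np.degrees(np.arctan2(z[1],z[0]))
    print("t %.2f"%s['time'],"tcp",s['tool_pos'],"jawyaw %.2f"%yaw,"q",s['qpos'],"F",s['contact_force'],"w %.3f"%s['grip_width'],"xax",R[:,0])
    if len(sys.argv)>4:
        T=np.array(list(map(float,sys.argv[1:4]))); d=R.T@(T-s['tool_pos'])*100
        b=float(sys.argv[4])+90; dy=(b-yaw+90)%180-90
        print("shift cm",d," twist(rad) %.4f"%(-np.radians(dy)))
E
python3 go.py .6382 .2313 .15 -61
```

```text
t 0.10 tcp [0.2201 0.611  0.2302] jawyaw 70.19 q [ 1.1424  0.1245  1.6515 -0.      1.3675 -0.0826] F [-1.1612 -0.8107 -0.2182] w 1.000 xax [-0.0008 -0.0017 -1.    ]
shift cm [  8.0495 -52.2057 -21.5391]  twist(rad) 0.7189
```

Call:
step_arm:
  moves:
    - [[1, 0.5, -4.5, -1.86, 0], [1, 0.5, -4.5, -1.86, 0], [1, 0.5, -4.5, -1.86, 0], [1, 0.5, -4.5, -1.86, 0], [1, 0.5, -4.5, -1.86, 0], [1, 0.5, -4.5, -1.86, 0], [1, 0.5, -4.5, -1.86, 0], [1, 0.5, -4.5, -1.86, 0], [1, 0.5, -4.5, -1.86, 0], [1, 0.5, -4.5, -1.86, 0]]

```text
time: 1.1
tool_pos: [0.5841, 0.2789, 0.1739]
orientation: [2.385, 1.564, -2.661]
contact_force: [0.0, -0.2, 0.0]
grip_width: 1.003
```

```bash
python3 go.py .6382 .2313 .10 -61
```

```text
t 1.10 tcp [0.5841 0.2789 0.1739] jawyaw 70.89 q [ 0.363   0.1625  1.7058 -0.0008  1.2801 -0.874 ] F [ 0.0208 -0.2365  0.0393] w 1.003 xax [-0.006  -0.0031 -1.    ]
shift cm [ 7.3717 -6.7094 -2.6932]  twist(rad) 0.7311
```

Call:
step_arm:
  moves:
    - [[1, 1.4, -2.25, -0.9, 0], [1, 1.4, -2.25, -0.9, 0], [1, 1.4, -2.25, -0.9, 0], [1, 0.5, 0, 0, 0.146], [1, 0.5, 0, 0, 0.146], [1, 0.5, 0, 0, 0.146], [1, 0.5, 0, 0, 0.146], [1, 0.5, 0, 0, 0.146], [1, 0, 0, 0, 0.0], [1, 0, 0, 0, 0]]

```text
time: 2.1
tool_pos: [0.6418, 0.2196, 0.0955]
orientation: [3.05, 1.552, -2.751]
contact_force: [0.1, -0.5, -0.7]
grip_width: 0.999
```

```bash
python3 go.py .6385 .2315 .013 -61; python3 - <<'E'
from h import *
p,d=grab_frame("top"); cv2.imwrite("pics/t1.png",cv2.resize(p[150:320,100:480],None,fx=2,fy=2,interpolation=2)[:,:,::-1])
E
```

```text
t 2.10 tcp [0.6418 0.2196 0.0955] jawyaw 27.64 q [ 0.2516  0.3056  1.6759 -0.0028  1.1785 -0.2297] F [ 0.1175 -0.5406 -0.6843] w 0.999 xax [-0.0172 -0.0071 -0.9998]
shift cm [8.2474 1.1924 0.4168]  twist(rad) -0.0237
```

View pics/t1.png

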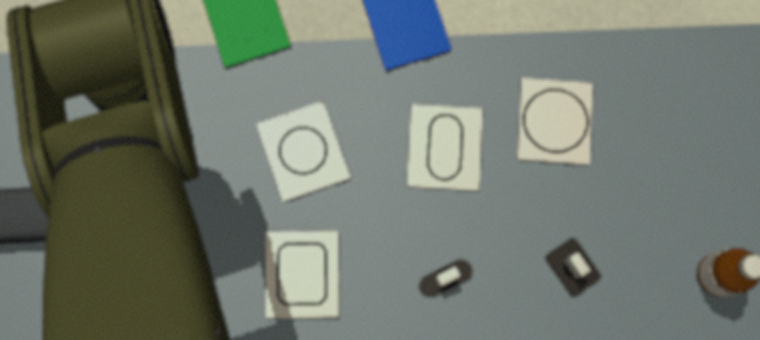

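Call:
step_arm:
  moves:
    - [[1, 0, 1.2, 0.4, -0.024], [1, 0, 0, 0, 0], [1, 0, 0, 0, 0], [1, 0, 0, 0, 0], [1, 0, 0, 0, 0], [1, 0, 0, 0, 0], [1, 0, 0, 0, 0], [1, 0, 0, 0, 0], [1, 0, 0, 0, 0], [1, 0, 0, 0, 0]]

```text
time: 3.15
tool_pos: [0.6401, 0.2336, 0.0969]
orientation: [3.032, 1.554, -2.738]
contact_force: [-1.1, 0.2, 0.3]
grip_width: 0.997
```

```bash
python3 go.py .6385 .2315 .013 -61; python3 - <<'E'
from h import *
p,d=grab_frame("scene"); cv2.imwrite("pics/s1.png",cv2.resize(p[140:300,180:480],None,fx=2.6,fy=2.6,interpolation=2)[:,:,::-1])
E
```

```text
t 3.15 tcp [0.6401 0.2336 0.0969] jawyaw 29.40 q [ 0.2721  0.3092  1.6688 -0.0024  1.1801 -0.2402] F [-1.0698  0.2314  0.2938] w 0.997 xax [-0.0153 -0.0065 -0.9999]
shift cm [ 8.3967 -0.1236 -0.1043]  twist(rad) 0.0071
```

View pics/s1.png

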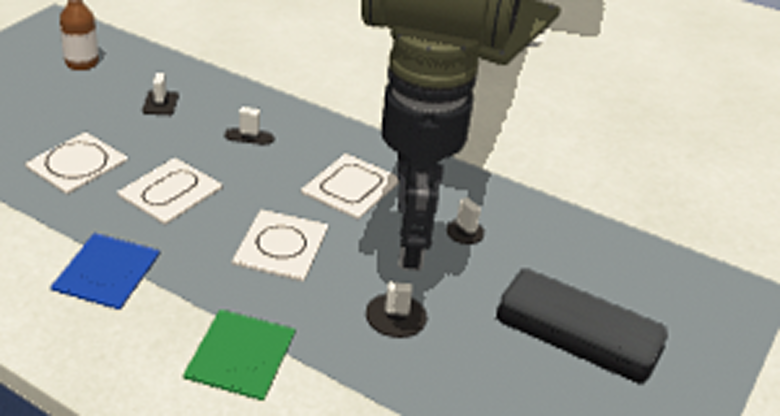

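Call:
step_arm:
  moves:
    - [[1, 1.5, -0.1, -0.1, 0.007], [1, 2, 0, 0, 0], [1, 2, 0, 0, 0], [1, 1.3, 0, 0, 0], [1, 0.6, 0, 0, 0], [1, 0.3, 0, 0, 0], [1, 0, 0, 0, 0], [1, 0, 0, 0, 0], [1, 0, 0, 0, 0], [1, 0, 0, 0, 0]]

```text
time: 4.2
tool_pos: [0.6392, 0.2315, 0.0158]
orientation: [3.072, 1.557, -2.707]
contact_force: [0.1, 0.3, -0.4]
grip_width: 1.002
```

```bash
python3 go.py .6385 .2315 .012 -61; python3 - <<'E'
from h import *
p,d=grab_frame("scene"); cv2.imwrite("pics/s2.png",cv2.resize(p[200:300,280:430],None,fx=5,fy=5,interpolation=2)[:,:,::-1])
E
```

```text
t 4.20 tcp [0.6392 0.2315 0.0158] jawyaw 28.90 q [ 0.2694  0.3989  1.7065 -0.0027  1.0503 -0.2336] F [ 0.0935  0.2804 -0.4279] w 1.002 xax [-0.013  -0.006  -0.9999]
shift cm [ 0.3777  0.0379 -0.0573]  twist(rad) -0.0017
```

View pics/s2.png

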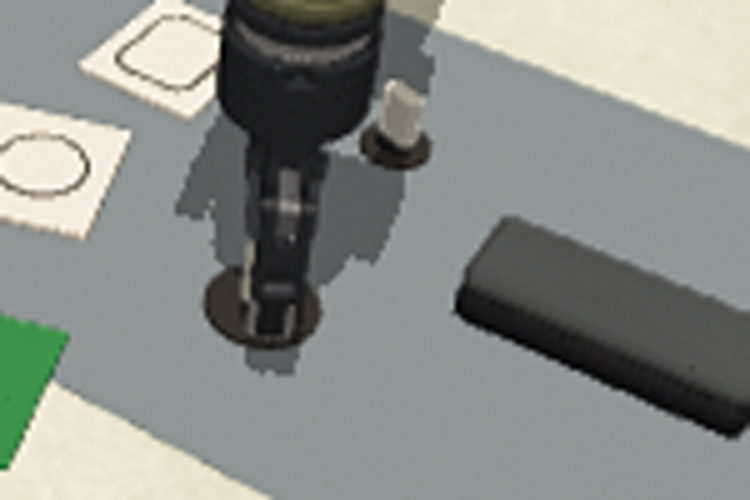

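Call:
step_arm:
  moves:
    - [[1, 0.3, 0.04, -0.05, 0], [1, 0, 0, 0, 0], [-1, 0, 0, 0, 0], [-1, 0, 0, 0, 0], [-1, 0, 0, 0, 0], [-1, 0, 0, 0, 0], [-1, 0, 0, 0, 0], [-1, 0, 0, 0, 0], [-1, 0, 0, 0, 0], [-1, 0, 0, 0, 0]]

```text
time: 5.25
tool_pos: [0.6395, 0.2319, 0.014]
orientation: [3.109, 1.559, -2.67]
contact_force: [-0.2, -0.9, 1.0]
grip_width: 0.126
```

```bash
python3 go.py .6385 .2315 .08 -61
```

```text
t 5.25 tcp [0.6395 0.2319 0.014 ] jawyaw 28.90 q [ 0.2699  0.4004  1.7078 -0.0027  1.0448 -0.2331] F [-0.2401 -0.8676  0.9537] w 0.126 xax [-0.0104 -0.0053 -0.9999]
shift cm [-6.5958  0.0178 -0.1786]  twist(rad) -0.0017
```

Call:
step_arm:
  moves:
    - [[-1, -0.5, 0, 0, 0], [-1, -1.5, 0, 0, 0], [-1, -2, 0, 0, 0], [-1, -2, 0, 0, 0], [-1, -1, 0, 0, 0], [-1, -0.3, 0, 0, 0], [-1, 0, 0, 0, 0], [-1, 0, 0, 0, 0], [-1, 0, 0, 0, 0], [-1, 0, 0, 0, 0]]

```text
time: 6.25
tool_pos: [0.6388, 0.2319, 0.0907]
orientation: [3.066, 1.556, -2.713]
contact_force: [-0.1, -0.2, -0.3]
grip_width: 0.126
```

```bash
python3 go.py .6428 -.2152 .08 -61; python3 - <<'E'
from h import *
p,d=grab_frame("scene"); cv2.imwrite("pics/s3.png",cv2.resize(p[200:300,280:430],None,fx=4,fy=4,interpolation=2)[:,:,::-1])
E
```

```text
t 6.25 tcp [0.6388 0.2319 0.0907] jawyaw 28.91 q [ 0.2702  0.3113  1.6777 -0.0026  1.1676 -0.2332] F [-0.1322 -0.1661 -0.307 ] w 0.126 xax [-0.0138 -0.0063 -0.9999]
shift cm [  1.3417 -39.3343 -21.2415]  twist(rad) -0.0016
```

View pics/s3.png

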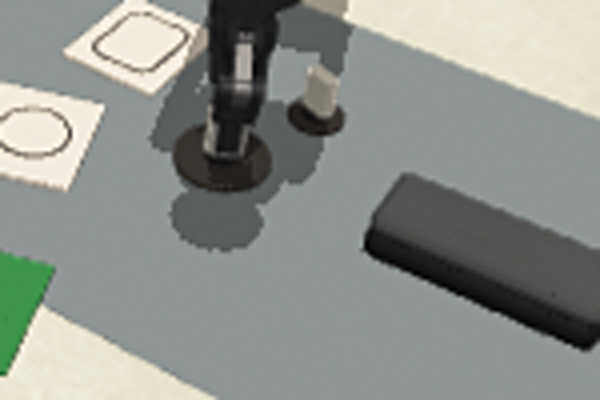

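Call:
step_arm:
  moves:
    - [[-1, 0, -2, -1.08, 0], [-1, 0, -4, -2.16, 0], [-1, 0, -4, -2.16, 0], [-1, 0, -4, -2.16, 0], [-1, 0, -4, -2.16, 0], [-1, 0, -4, -2.16, 0], [-1, 0, -4, -2.16, 0], [-1, 0, -4, -2.16, 0], [-1, 0, -3, -1.62, 0], [-1, 0, -2, -1.08, 0]]

```text
time: 7.3
tool_pos: [0.6407, -0.1766, 0.0868]
orientation: [2.87, 1.549, -2.9]
contact_force: [0.7, 0.5, -0.1]
grip_width: 0.131
```

```bash
python3 go.py .6428 -.2152 .03 -61
```

```text
t 7.30 tcp [ 0.6407 -0.1766  0.0868] jawyaw 29.36 q [-0.3446  0.2879  1.7141 -0.0132  1.1579 -0.8515] F [ 0.7008  0.505  -0.1261] w 0.131 xax [-0.0213 -0.0052 -0.9998]
shift cm [ 5.6944 -3.5049 -1.5919]  twist(rad) 0.0063
```

Call:
step_arm:
  moves:
    - [[-1, 0.2, -1.5, -0.7, 0], [-1, 0.5, -1, -0.5, 0], [-1, 1, -0.5, -0.2, 0], [-1, 1, 0, 0, 0], [-1, 1, 0, 0, 0], [-1, 0.5, 0, 0, 0], [-1, 0, 0, 0, 0], [-1, 0, 0, 0, 0], [-1, 0, 0, 0, 0], [-1, 0, 0, 0, 0]]

```text
time: 8.3
tool_pos: [0.6409, -0.2087, 0.0377]
orientation: [2.696, 1.544, -3.073]
contact_force: [0.7, 0.3, -0.5]
grip_width: 0.129
```

```bash
python3 go.py .6428 -.2152 .022 -61
```

```text
t 8.30 tcp [ 0.6409 -0.2087  0.0377] jawyaw 29.45 q [-0.3896  0.3659  1.7075 -0.0132  1.092  -0.8973] F [ 0.7488  0.279  -0.543 ] w 0.129 xax [-0.0265 -0.0018 -0.9996]
shift cm [ 1.5676 -0.6769 -0.1187]  twist(rad) 0.0079
```

Call:
step_arm:
  moves:
    - [[-1, 0.3, -0.5, -0.12, 0], [-1, 0.4, -0.15, 0, 0], [-1, 0.4, 0, 0, 0], [-1, 0.2, 0, 0, 0], [-1, 0, 0, 0, 0], [-1, 0, 0, 0, 0], [-1, 0, 0, 0, 0], [-1, 0, 0, 0, 0], [-1, 0, 0, 0, 0], [-1, 0, 0, 0, 0]]

```text
time: 9.3
tool_pos: [0.6437, -0.2161, 0.025]
orientation: [2.743, 1.546, -3.027]
contact_force: [0.7, -0.1, -0.4]
grip_width: 0.127
```

```bash
python3 go.py .6428 -.2152 .020 -61;python3 - <<'E'
from h import *
p,d=grab_frame("scene"); cv2.imwrite("pics/s4.png",cv2.resize(p[140:240,160:310],None,fx=5,fy=5,interpolation=2)[:,:,::-1])
E
```

```text
t 9.30 tcp [ 0.6437 -0.2161  0.025 ] jawyaw 29.44 q [-0.398   0.3898  1.7007 -0.0136  1.0724 -0.905 ] F [ 0.667  -0.1101 -0.43  ] w 0.127 xax [-0.0242 -0.0028 -0.9997]
shift cm [ 0.5011  0.1176 -0.0272]  twist(rad) 0.0076
```

View pics/s4.png

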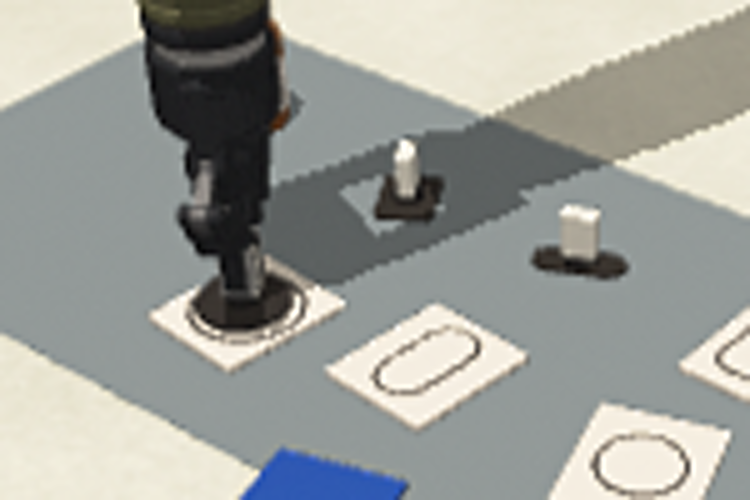

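Call:
step_arm:
  moves:
    - [[-1, 0.2, 0.12, -0.03, 0], [-1, 0.1, 0, 0, 0], [-1, 0.08, 0, 0, 0], [-1, 0.05, 0, 0, 0], [-1, 0, 0, 0, 0], [-1, 0, 0, 0, 0], [-1, 0, 0, 0, 0], [-1, 0, 0, 0, 0], [-1, 0, 0, 0, 0], [-1, 0, 0, 0, 0]]

```text
time: 10.35
tool_pos: [0.6428, -0.2151, 0.0205]
orientation: [2.748, 1.547, -3.021]
contact_force: [-0.5, 0.4, -0.2]
grip_width: 0.129
```

```bash
python3 go.py .6428 -.2152 .020 -61
```

```text
t 10.35 tcp [ 0.6428 -0.2151  0.0205] jawyaw 29.44 q [-0.3973  0.3931  1.7051 -0.0136  1.0644 -0.9042] F [-0.494   0.4098 -0.1548] w 0.129 xax [-0.0239 -0.0029 -0.9997]
shift cm [ 0.051  -0.0054 -0.0028]  twist(rad) 0.0077
```

Call:
step_arm:
  moves:
    - [[-1, 0.06, 0, 0, 0], [-1, 0.03, 0, 0, 0], [-1, 0, 0, 0, 0], [-1, 0, 0, 0, 0], [-0.7, 0, 0, 0, 0], [-0.6, 0, 0, 0, 0], [-0.4, 0, 0, 0, 0], [0, 0, 0, 0, 0], [0, 0, 0, 0, 0], [0, 0, 0, 0, 0]]

```text
time: 11.35
tool_pos: [0.6432, -0.2153, 0.0201]
orientation: [2.769, 1.547, -3.0]
contact_force: [0.2, 0.4, 1.0]
grip_width: 0.499
```

Call:
step_arm:
  moves:
    - [[0.2, -0.5, 0, 0, 0], [0.2, -1.5, 0, 0, 0], [0.2, -2, 0, 0, 0], [0.2, -2, 0, 0, 0], [0.2, -2, 0, 0, 0], [0.2, -2, 0, 0, 0], [0.2, -1, 0, 0, 0], [0.2, 0, 0, 0, 0], [0.2, 0, 0, 0, 0], [0.2, 0, 0, 0, 0]]

```text
time: 12.35
tool_pos: [0.6467, -0.2152, 0.1415]
orientation: [2.889, 1.551, -2.88]
contact_force: [-1.4, 0.1, -0.6]
grip_width: 0.6
```

```bash
python3 go.py .4745 .2268 .12 66;python3 - <<'E'
from h import *
p,d=grab_frame("scene"); cv2.imwrite("pics/s5.png",cv2.resize(p[140:240,160:310],None,fx=5,fy=5,interpolation=2)[:,:,::-1])
E
```

```text
t 12.35 tcp [ 0.6467 -0.2152  0.1415] jawyaw 29.44 q [-0.3952  0.267   1.6407 -0.0125  1.2494 -0.9049] F [-1.4293  0.1133 -0.5711] w 0.600 xax [-0.0188 -0.005  -0.9998]
shift cm [ 2.2483 46.9498  6.7673]  twist(rad) 0.9326
```

View pics/s5.png

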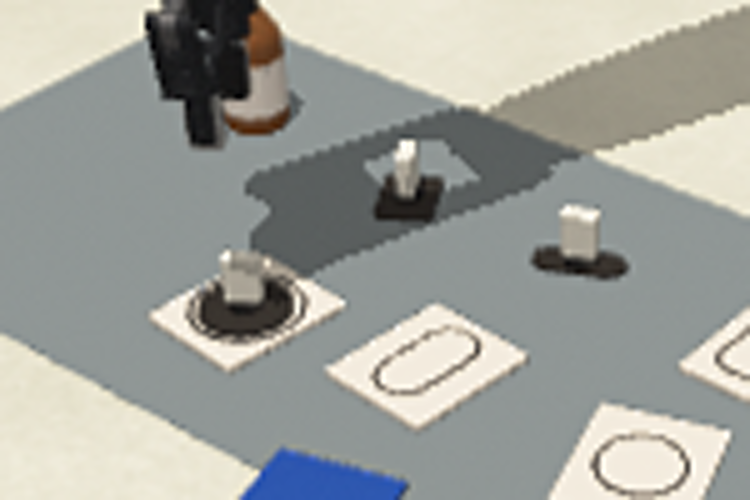

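```bash
python3 go.py .475 -.2225 .10 31.5
```

```text
t 12.40 tcp [ 0.6465 -0.2151  0.1411] jawyaw 29.44 q [-0.3952  0.2673  1.641  -0.0125  1.2495 -0.9048] F [-0.3794  0.4667 -1.1075] w 0.603 xax [-0.0195 -0.0047 -0.9998]
shift cm [  4.4427   7.7631 -15.2156]  twist(rad) 1.5348
```

Call:
step_arm:
  moves:
    - [[0.2, 0.2, 0.8, -1.5, 0], [0.2, 0.2, 1.5, -3, 0], [0.2, 0.2, 1.5, -3, 0], [0.2, 0.2, 1.5, -3, 0], [0.2, 0.2, 1.2, -2.2, 0], [0.2, 0.2, 0.6, -1.2, 0], [0.2, 0, 0.2, -0.4, 0.05], [0.2, 0, 0, 0, 0.14], [0.2, 0, 0, 0, 0.145], [0.2, 0, 0, 0, 0.145]]

```text
time: 13.4
tool_pos: [0.4721, -0.218, 0.118]
orientation: [2.97, 1.53, 2.987]
contact_force: [0.3, 0.5, 0.3]
grip_width: 0.596
```

```bash
python3 go.py .475 -.2225 .10 31.5
```

```text
t 13.40 tcp [ 0.4721 -0.218   0.118 ] jawyaw 1.01 q [-0.5281 -0.0399  2.0183 -0.0158  1.2009 -0.5395] F [0.2827 0.4669 0.3228] w 0.596 xax [-0.04    0.0062 -0.9992]
shift cm [ 1.7841 -0.4641  0.3543]  twist(rad) 1.0386
```

Call:
step_arm:
  moves:
    - [[0.2, 0, 0, 0, 0.145], [0.2, 0, 0, 0, 0.145], [0.2, 0, 0, 0, 0.145], [0.2, 0, 0, 0, 0.145], [0.2, 0, 0, 0, 0.145], [0.2, 0, 0, 0, 0.145], [0.2, 0, 0, 0, 0.06], [0.2, 0, 0, 0, 0], [0.2, 0, 0, 0, 0], [0.2, 0, 0, 0, 0]]

```text
time: 14.4
tool_pos: [0.4652, -0.2143, 0.1063]
orientation: [-2.481, 1.51, 2.858]
contact_force: [-0.5, 0.4, -0.5]
grip_width: 0.594
```

```bash
python3 go.py .475 -.2225 .10 31.5
```

```text
t 14.40 tcp [ 0.4652 -0.2143  0.1063] jawyaw -54.14 q [-0.5286 -0.0301  2.0309 -0.0158  1.1999  0.4217] F [-0.4696  0.355  -0.5077] w 0.594 xax [-0.0584  0.017  -0.9981]
shift cm [0.5567 0.3369 1.2708]  twist(rad) 0.0761
```

Call:
step_arm:
  moves:
    - [[0.2, 0, 1.5, 2.6, 0], [0.2, 0, 1.5, 2.6, 0], [0.2, 0, 1.5, 2.6, 0], [0.2, 0, 0.8, 1.3, 0], [0.2, 0, 0, 0, 0], [0.2, 0, 0, 0, 0], [0.2, 0, 0, 0, 0.0], [0.2, 0, 0, 0, 0], [0.2, 0, 0, 0, 0], [0.2, 0, 0, 0, 0]]

```text
time: 15.4
tool_pos: [0.5606, -0.2561, 0.0972]
orientation: [-2.502, 1.505, 2.842]
contact_force: [0.7, 1.2, 0.4]
grip_width: 0.598
```

```bash
python3 go.py .475 -.2225 .10 31.5
```

```text
t 15.40 tcp [ 0.5606 -0.2561  0.0972] jawyaw -53.85 q [-0.5095  0.2057  1.7948 -0.0147  1.2057  0.4351] F [0.6999 1.1571 0.4141] w 0.598 xax [-0.0631  0.0195 -0.9978]
shift cm [ 0.3222 -4.9191 -7.7676]  twist(rad) 0.0812
```

Call:
step_arm:
  moves:
    - [[0.2, 0, 0, 0, -0.145], [0.2, 0, 0, 0, -0.145], [0.2, 0, 0, 0, -0.145], [0.2, 0, 0, 0, -0.145], [0.2, 0, 0, 0, 0], [0.2, 0, 0, 0, 0], [0.2, 0, 0, 0, 0.0], [0.2, 0, 0, 0, 0], [0.2, 0, 0, 0, 0], [0.2, 0, 0, 0, 0]]

```text
time: 16.4
tool_pos: [0.5593, -0.2555, 0.0983]
orientation: [-3.091, 1.506, 2.846]
contact_force: [0.9, -0.4, 0.1]
grip_width: 0.598
```

```bash
python3 go.py .475 -.2225 .10 31.5
```

```text
t 16.40 tcp [ 0.5593 -0.2555  0.0983] jawyaw -19.88 q [-0.5097  0.2011  1.7982 -0.0148  1.206  -0.157 ] F [ 0.8769 -0.372   0.139 ] w 0.598 xax [-0.0622  0.019  -0.9979]
shift cm [ 0.4136  0.2417 -9.0427]  twist(rad) 0.6740
```

Call:
step_arm:
  moves:
    - [[0.2, -4, 0, 0, 0], [0.2, -4, 0, 0, 0], [0.2, -4, 0, 0, 0], [0.2, 0, 0, 0, 0], [0.2, 0, 0, 0, 0], [0.2, 0, 0, 0, 0], [0.2, 0, 0, 0, 0.0], [0.2, 0, 0, 0, 0], [0.2, 0, 0, 0, 0], [0.2, 0, 0, 0, 0]]

```text
time: 17.4
tool_pos: [0.5639, -0.2562, 0.2147]
orientation: [-3.123, 1.493, 2.811]
contact_force: [-0.8, -0.1, -0.4]
grip_width: 0.6
```

```bash
python3 go.py .475 -.2225 .10 31.5
```

```text
t 17.40 tcp [ 0.5639 -0.2562  0.2147] jawyaw -20.01 q [-0.5071  0.1147  1.6899 -0.0138  1.4134 -0.1552] F [-0.7795 -0.0959 -0.3659] w 0.600 xax [-0.0734  0.0252 -0.997 ]
shift cm [12.1676  0.1446 -8.5847]  twist(rad) 0.6717
```

Call:
step_arm:
  moves:
    - [[0.2, 4, 0, 0, 0], [0.2, 4, 0, 0, 0], [0.2, 4, 0, 0, 0], [0.2, 0, 0, 0, 0], [0.2, 0, 0, 0, 0], [0.2, 0, 0, 0, 0], [0.2, -1, 0, 0, 0.0], [0.2, -1, 0, 0, 0], [0.2, -1, 0, 0, 0], [0.2, -1, 0, 0, 0]]

```text
time: 18.4
tool_pos: [0.5628, -0.2568, 0.1442]
orientation: [-3.084, 1.507, 2.85]
contact_force: [0.3, 0.2, -0.2]
grip_width: 0.602
```

```bash
python3 go.py .475 -.2225 .10 31.5
```

```text
t 18.40 tcp [ 0.5628 -0.2568  0.1442] jawyaw -20.02 q [-0.5087  0.161   1.7608 -0.0142  1.2819 -0.1549] F [ 0.2938  0.1669 -0.1596] w 0.602 xax [-0.0608  0.0182 -0.998 ]
shift cm [ 5.0102  0.2329 -9.1235]  twist(rad) 0.6715
```

Call:
step_arm:
  moves:
    - [[0.2, -1.5, 0, 0, 0], [0.2, -2, 0, 0, 0], [0.2, -2, 0, 0, 0], [0.2, -2, 0, 0, 0], [0.2, -1.5, 0, 0, 0], [0.2, -1, 0, 0, 0], [0.2, 0, 0, 0, 0.0], [0.2, 4.8, 0, 0, 0], [0.2, 4.8, 0, 0, 0], [0.2, 4.8, 0, 0, 0]]

```text
time: 19.4
tool_pos: [0.5703, -0.2614, 0.1232]
orientation: [-2.859, 1.539, 3.075]
contact_force: [1.0, -0.5, 0.3]
grip_width: 0.599
```

Call:
step_arm:
  moves:
    - [[0.2, 0, 0, 0, 0], [0.2, 0, 0, 0, 0], [0.2, -1.5, 0, 0, 0], [0.2, -2, 0, 0, 0], [0.2, -2, 0, 0, 0], [0.2, -2, 0, 0, 0], [0.2, -2, 0, 0, 0.0], [0.2, -1.5, 0, 0, 0], [0.2, -1, 0, 0, 0], [0.2, 0, 0, 0, 0]]

```text
time: 20.4
tool_pos: [0.5778, -0.2632, 0.2683]
orientation: [-2.458, 1.553, -2.807]
contact_force: [0.0, 0.1, 0.0]
grip_width: 0.601
```

```bash
python3 go.py .475 -.2225 .10 31.5
```

```text
t 20.40 tcp [ 0.5778 -0.2632  0.2683] jawyaw -20.01 q [-0.5061  0.0791  1.6366 -0.0136  1.438  -0.1551] F [0.0355 0.0569 0.0151] w 0.601 xax [-0.0171 -0.0059 -0.9998]
shift cm [ 16.9738   0.502  -10.8152]  twist(rad) 0.6718
```

Call:
step_arm:
  moves:
    - [[0.2, 0, 0, 0, 0.1344], [0.2, 0, 0, 0, 0.1344], [0.2, 0, 0, 0, 0.1344], [0.2, 0, 0, 0, 0.1344], [0.2, 0, 0, 0, 0.1344], [0.2, 0, 0, 0, 0], [0.2, 4, 0, 0, 0.0], [0.2, 4, 0, 0, 0], [0.2, 2, 0, 0, 0], [0.2, 0, 0, 0, 0]]

```text
time: 21.4
tool_pos: [0.5747, -0.2631, 0.164]
orientation: [-1.874, 1.551, -2.909]
contact_force: [-1.0, -0.2, -0.3]
grip_width: 0.601
```

```bash
python3 go.py .475 -.2225 .10 31.5
```

```text
t 21.40 tcp [ 0.5747 -0.2631  0.164 ] jawyaw -59.30 q [-0.5083  0.1437  1.7442 -0.0141  1.2685  0.5309] F [-0.9528 -0.1995 -0.3045] w 0.601 xax [-0.0195 -0.0046 -0.9998]
shift cm [ 6.5776 -6.3741 -8.5361]  twist(rad) -0.0140
```

Call:
step_arm:
  moves:
    - [[0.2, 0.3, -0.6, -0.8, -0.014], [0.2, 0.5, -1.4, -1.8, 0], [0.2, 0.5, -1.5, -2, 0], [0.2, 0.5, -1.4, -1.8, 0], [0.2, 0.8, -1, -1.3, 0], [0.2, 1, -0.4, -0.6, 0], [0.2, 0.5, 0, 0, 0.0], [0.2, 0, 0, 0, 0], [0.2, 0, 0, 0, 0], [0.2, 0, 0, 0, 0]]

```text
time: 22.4
tool_pos: [0.4786, -0.2272, 0.131]
orientation: [-1.4, 1.556, -2.405]
contact_force: [-0.0, 0.0, 0.6]
grip_width: 0.599
```

```bash
python3 go.py .475 -.2225 .013 31.5
```

```text
t 22.40 tcp [ 0.4786 -0.2272  0.131 ] jawyaw -57.59 q [-0.5374 -0.0536  2.0074 -0.0148  1.192   0.4731] F [-0.0369  0.0363  0.6251] w 0.599 xax [-0.0106 -0.0096 -0.9999]
shift cm [11.8016  0.1179 -0.6205]  twist(rad) 0.0160
```

Call:
step_arm:
  moves:
    - [[0.2, 1.5, 0.1, -0.6, 0.016], [0.2, 2.5, 0, 0, 0], [0.2, 2.5, 0, 0, 0], [0.2, 2, 0, 0, 0], [0.2, 1, 0, 0, 0], [0.2, 0.6, 0, 0, 0], [0.2, 0, 0, 0, 0.0], [0.2, 0, 0, 0, 0], [0.2, 0, 0, 0, 0], [0.2, 0, 0, 0, 0]]

```text
time: 23.4
tool_pos: [0.478, -0.2223, 0.0263]
orientation: [-1.025, 1.558, -2.049]
contact_force: [0.1, 0.9, -0.6]
grip_width: 0.603
```

```bash
python3 go.py .475 -.2225 .0135 31.5;python3 - <<'E'
from h import *
p,d=grab_frame("scene"); cv2.imwrite("pics/s6.png",cv2.resize(p[140:240,180:330],None,fx=5,fy=5,interpolation=2)[:,:,::-1])
E
```

```text
t 23.40 tcp [ 0.478  -0.2223  0.0263] jawyaw -58.68 q [-0.5303  0.0791  2.0736 -0.0157  0.9882  0.5025] F [ 0.1451  0.8512 -0.5881] w 0.603 xax [-0.006  -0.0117 -0.9999]
shift cm [ 1.2814 -0.2532 -0.1519]  twist(rad) -0.0031
```

View pics/s6.png

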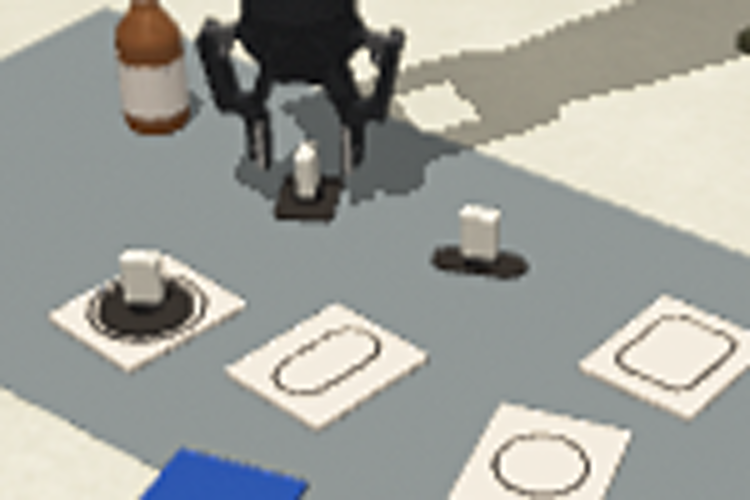

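Call:
step_arm:
  moves:
    - [[0.2, 0.5, -0.2, -0.15, 0], [0.2, 0.5, -0.05, 0, 0], [0.2, 0.2, 0, 0, 0], [0.2, 0, 0, 0, 0], [-1, 0, 0, 0, 0], [-1, 0, 0, 0, 0], [-1, 0, 0, 0, 0], [-1, 0, 0, 0, 0], [-1, 0, 0, 0, 0], [-1, 0, 0, 0, 0]]

```text
time: 24.45
tool_pos: [0.4757, -0.2231, 0.0147]
orientation: [-0.824, 1.557, -1.849]
contact_force: [-0.4, 0.1, -0.7]
grip_width: 0.132
```

```bash
python3 go.py .475 -.2225 .0135 31.5
```

```text
t 24.45 tcp [ 0.4757 -0.2231  0.0147] jawyaw -58.69 q [-0.5339  0.0926  2.0829 -0.016   0.9627  0.4996] F [-0.3601  0.1357 -0.7463] w 0.132 xax [-0.0037 -0.013  -0.9999]
shift cm [ 0.1215 -0.0236 -0.0913]  twist(rad) -0.0033
```

Call:
step_arm:
  moves:
    - [[-1, -0.5, 0, 0, 0], [-1, -1.2, 0, 0, 0], [-1, -1.8, 0, 0, 0], [-1, -2, 0, 0, 0], [-1, -2, 0, 0, 0], [-1, -1, 0, 0, 0], [-1, -0.5, 0, 0, 0.0], [-1, 0, 0, 0, 0], [-1, 0, 0, 0, 0], [-1, 0, 0, 0, 0]]

```text
time: 25.45
tool_pos: [0.4755, -0.2215, 0.111]
orientation: [-0.847, 1.557, -1.871]
contact_force: [-0.3, 0.1, 0.4]
grip_width: 0.132
```

```bash
python3 go.py .4806 .0794 .09 -1.8
```

```text
t 25.45 tcp [ 0.4755 -0.2215  0.111 ] jawyaw -58.68 q [-0.5314 -0.0471  2.0377 -0.0144  1.1479  0.4987] F [-0.2665  0.1325  0.3503] w 0.132 xax [-0.004  -0.0128 -0.9999]
shift cm [  1.7129  16.0971 -25.4545]  twist(rad) 0.5780
```

Call:
step_arm:
  moves:
    - [[-1, 0, 0.8, -1.2, 0], [-1, 0, 1.6, -2.5, 0], [-1, 0, 1.9, -3, 0], [-1, 0, 1.9, -3, 0], [-1, 0, 1.9, -3, 0], [-1, 0, 1.9, -3, 0], [-1, 0, 1.9, -3, 0.0], [-1, 0, 1.6, -2.5, 0], [-1, 0, 1, -1.6, 0], [-1, 0, 0.4, -0.7, 0]]

```text
time: 26.45
tool_pos: [0.4736, 0.074, 0.0997]
orientation: [-1.747, 1.551, -2.774]
contact_force: [0.4, -0.1, -1.5]
grip_width: 0.132
```

```bash
python3 go.py .4806 .0794 .09 -1.8
```

```text
t 26.45 tcp [0.4736 0.074  0.0997] jawyaw -58.85 q [ 0.0464 -0.1251  2.131  -0.0068  1.1542  1.0762] F [ 0.4398 -0.0617 -1.4826] w 0.132 xax [-0.0183 -0.007  -0.9998]
shift cm [ 0.9555  0.8977 -0.1007]  twist(rad) 0.5752
```

Call:
step_arm:
  moves:
    - [[-1, 0, 0, 0, 0], [-1, 0, 0, 0, 0.144], [-1, 0, 0, 0, 0.144], [-1, 0, 0, 0, 0.144], [-1, 0, 0, 0, 0.144], [-1, 0, 0, 0, 0], [-1, 0, 0, 0, 0.0], [-1, 0, 0, 0, 0], [-1, 0, 0, 0, 0], [-1, 0, 0, 0, 0]]

```text
time: 27.45
tool_pos: [0.4707, 0.0707, 0.0966]
orientation: [-1.165, 1.544, -2.785]
contact_force: [-0.1, 0.2, -0.9]
grip_width: 0.127
```

```bash
python3 go.py .4806 .0794 .025 -1.8
```

```text
t 27.45 tcp [0.4707 0.0707 0.0966] jawyaw -92.77 q [ 0.0409 -0.1246  2.1364 -0.0089  1.1548  1.6639] F [-0.0555  0.2317 -0.8814] w 0.127 xax [-0.0247 -0.0092 -0.9997]
shift cm [ 7.1284  1.1173 -0.9946]  twist(rad) -0.0170
```

Call:
step_arm:
  moves:
    - [[-1, 0.5, 0.8, -0.6, -0.017], [-1, 1, 0.3, -0.4, 0], [-1, 2, 0, 0, 0], [-1, 2, 0, 0, 0], [-1, 0.8, 0, 0, 0], [-1, 0, 0, 0, 0], [-1, 0, 0, 0, 0.0], [-1, 0, 0, 0, 0], [-1, 0, 0, 0, 0], [-1, 0, 0, 0, 0]]

```text
time: 28.45
tool_pos: [0.4844, 0.0822, 0.0309]
orientation: [-1.153, 1.548, -2.75]
contact_force: [-0.4, 0.0, -1.0]
grip_width: 0.128
```

```bash
python3 go.py .4806 .0794 .0215 -1.8
```

```text
t 28.45 tcp [0.4844 0.0822 0.0309] jawyaw -91.50 q [ 0.0629  0.0072  2.139  -0.0086  1.0168  1.6645] F [-0.3757  0.0236 -1.0155] w 0.128 xax [-0.0209 -0.0086 -0.9997]
shift cm [ 0.9547 -0.3561  0.2808]  twist(rad) 0.0053
```

Call:
step_arm:
  moves:
    - [[-1, 0.2, -0.3, 0.25, 0.005], [-1, 0.3, -0.05, 0.03, 0], [-1, 0.2, 0, 0, 0], [-1, 0.1, 0, 0, 0], [-1, 0.1, 0, 0, 0], [-1, 0, 0, 0, 0], [-1, 0, 0, 0, 0.0], [-1, 0, 0, 0, 0], [-1, 0, 0, 0, 0], [-1, 0, 0, 0, 0]]

```text
time: 29.45
tool_pos: [0.4811, 0.0791, 0.0224]
orientation: [-1.11, 1.55, -2.713]
contact_force: [0.1, -0.3, -0.6]
grip_width: 0.13
```

```bash
python3 go.py .4806 .0794 .0205 -1.8;python3 - <<'E'
from h import *
p,d=grab_frame("scene"); cv2.imwrite("pics/s7.png",cv2.resize(p[150:250,250:400],None,fx=5,fy=5,interpolation=2)[:,:,::-1])
E
```

```text
t 29.45 tcp [0.4811 0.0791 0.0224] jawyaw -91.82 q [ 0.057   0.0117  2.1518 -0.0089  0.9971  1.6646] F [ 0.1344 -0.259  -0.5788] w 0.130 xax [-0.0186 -0.0085 -0.9998]
shift cm [ 0.1943 -0.051  -0.0301]  twist(rad) -0.0004
```

View pics/s7.png

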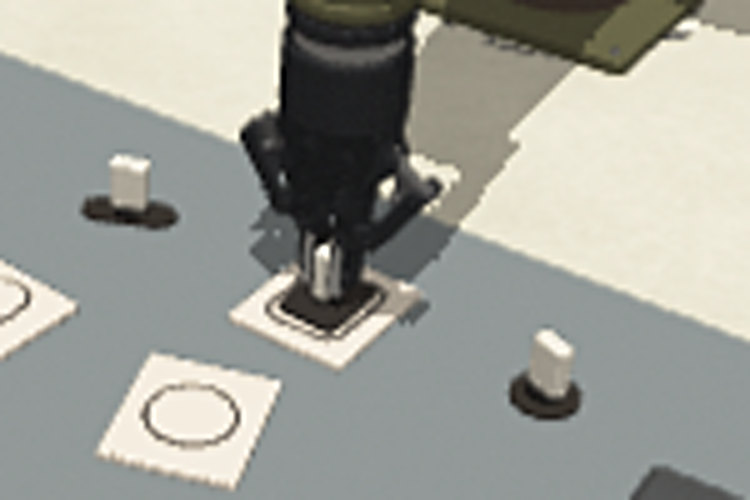

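Call:
step_arm:
  moves:
    - [[-1, 0.1, -0.05, -0.03, 0], [-1, 0.07, 0, 0, 0], [-1, 0.05, 0, 0, 0], [-1, 0, 0, 0, 0], [-0.7, 0, 0, 0, 0], [-0.6, 0, 0, 0, 0], [-0.4, 0, 0, 0, 0], [0, 0, 0, 0, 0], [0.2, 0, 0, 0, 0], [0.2, 0, 0, 0, 0]]

```text
time: 30.5
tool_pos: [0.481, 0.0795, 0.0205]
orientation: [-1.096, 1.551, -2.698]
contact_force: [-0.6, -0.5, 0.6]
grip_width: 0.602
```

Call:
step_arm:
  moves:
    - [[0.2, -0.6, 0, 0, 0], [0.2, -1.5, 0, 0, 0], [0.2, -2, 0, 0, 0], [0.2, -2, 0, 0, 0], [0.2, -2, 0, 0, 0], [0.2, -1.5, 0, 0, 0], [0.2, -1, 0, 0, 0.0], [0.2, -0.5, 0, 0, 0], [0.2, 0, 0, 0, 0], [0.2, 0, 0, 0, 0]]

```text
time: 31.5
tool_pos: [0.4822, 0.0804, 0.1373]
orientation: [-1.115, 1.55, -2.718]
contact_force: [-0.7, -0.0, -0.2]
grip_width: 0.599
```

```bash
python3 go.py .4761 .2265 .10 66.3;python3 go.py .4695 -.0806 .10 -66;python3 - <<'E'
from h import *
p,d=grab_frame("scene"); cv2.imwrite("pics/s8.png",cv2.resize(p[150:250,250:400],None,fx=5,fy=5,interpolation=2)[:,:,::-1])
p,d=grab_frame("top"); cv2.imwrite("pics/t8.png",cv2.resize(p[150:320,100:480],None,fx=2,fy=2,interpolation=2)[:,:,::-1]);np.savez("t8.npz",p=p)
E
```

```text
t 31.50 tcp [0.4822 0.0804 0.1373] jawyaw -91.82 q [ 0.0596 -0.1472  2.0821 -0.0079  1.2261  1.6649] F [-0.746  -0.0097 -0.1507] w 0.599 xax [-0.0189 -0.0085 -0.9998]
shift cm [  3.6183  -1.0053 -14.6163]  twist(rad) -1.1889
t 31.50 tcp [0.4822 0.0804 0.1373] jawyaw -91.82 q [ 0.0596 -0.1472  2.0821 -0.0079  1.2261  1.6649] F [-0.746  -0.0097 -0.1507] w 0.599 xax [-0.0189 -0.0085 -0.9998]
shift cm [ 3.8929 -0.684  16.0979]  twist(rad) 1.1201
```

View pics/s8.png

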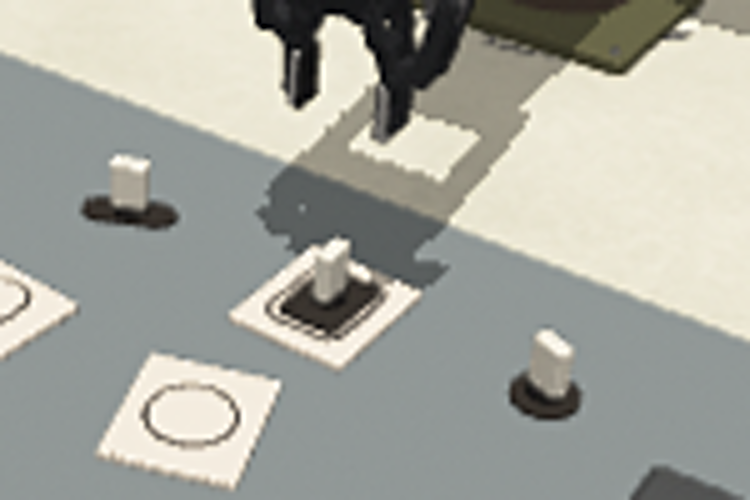

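View pics/t8.png

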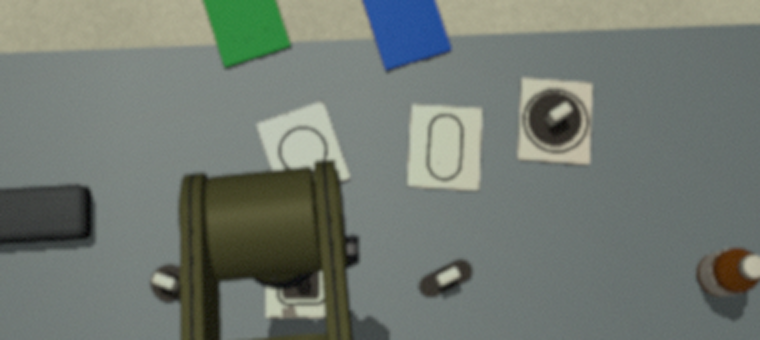

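```bash
python3 - <<'E'
from meas import *
p=np.load("t8.npz")['p']
c=np.array([.6418,-.2157]); o=ortho("top",p,c,.010,.055); g=o.max(2)
m=(g<85).astype(np.uint8); m=cv2.morphologyEx(m,cv2.MORPH_OPEN,np.ones((9,9)))
print(g[110,::6]);print(g[::6,110])
cs=max(cv2.findContours(m,0,1)[0],key=cv2.contourArea); h=cv2.convexHull(cs); print(*desc(h,c,.055))
o=ortho("top",p,c,.006,.055); g=o.min(2)
cv2.imwrite("pics/l1.png",cv2.resize(o,(500,500))[:,:,::-1])
E
```

```text
[118 115 149 188 189 153 120 148 119  69  53  52  40  31  20  21  32  65
 122 172 189 192 169 106  59  52  52  51  61  82 113 165 189 181 149 124
 119]
[117 116 115 116 122 136 128 144 161  91  51  49  52  48  46  49  75 107
 136 130  98  83  68  57  52  53  53  52  67 124 124 129 150 125 121 122
 122]
[ 0.6427 -0.2137] 58.263511657714844 58.175235748291016 -47.862403869628906 [ 0.6433 -0.214 ]
```

View pics/l1.png

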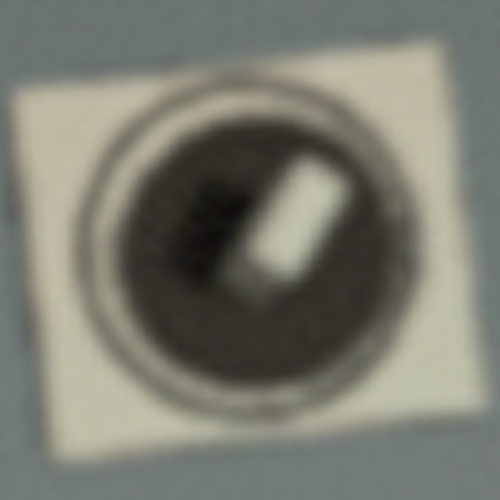

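```bash
python3 go.py .476 .2268 .10 66.3
```

```text
t 31.60 tcp [0.482  0.0804 0.137 ] jawyaw -91.82 q [ 0.0595 -0.1467  2.0823 -0.0078  1.2261  1.6649] F [ 0.384  -0.1719 -0.5278] w 0.599 xax [-0.0197 -0.0085 -0.9998]
shift cm [  3.5823  -0.9973 -14.6484]  twist(rad) -1.1890
```

Call:
step_arm:
  moves:
    - [[0.2, 0, 0, -0.8, 0], [0.2, 0, -0.1, -2, 0], [0.2, 0.3, -0.2, -2.6, 0], [0.2, 0.3, -0.2, -2.8, 0], [0.2, 0.3, -0.2, -2.6, 0], [0.2, 0.3, -0.1, -2, 0], [0.2, 0, 0, -1, 0.0], [0.2, 0, 0, 0, 0], [0.2, 0, 0, 0, 0], [0.2, 0, 0, 0, -0.145]]

```text
time: 32.6
tool_pos: [0.4747, 0.2246, 0.1174]
orientation: [-1.332, 1.539, -2.788]
contact_force: [-0.9, -0.5, 0.4]
grip_width: 0.601
```

Call:
step_arm:
  moves:
    - [[0.2, 0, 0, 0, -0.145], [0.2, 0, 0, 0, -0.145], [0.2, 0, 0, 0, -0.145], [0.2, 0, 0, 0, -0.145], [0.2, 0, 0, 0, -0.145], [0.2, 0, 0, 0, -0.145], [0.2, 0, 0, 0, -0.145], [0.2, 0, 0, 0, 0], [0.2, 0, 0, 0, 0], [0.2, 0, 0, 0, 0]]

```text
time: 33.6
tool_pos: [0.4764, 0.2153, 0.1184]
orientation: [-2.306, 1.539, -2.722]
contact_force: [0.6, 0.5, -0.6]
grip_width: 0.604
```

```bash
python3 go.py .476 .2268 .025 66.3
```

```text
t 33.60 tcp [0.4764 0.2153 0.1184] jawyaw -23.82 q [ 0.3234 -0.0388  2.0164 -0.0033  1.1954  0.7401] F [ 0.5624  0.4541 -0.5615] w 0.604 xax [-0.0287 -0.0128 -0.9995]
shift cm [ 9.3221  1.2513 -0.302 ]  twist(rad) -0.0020
```

Call:
step_arm:
  moves:
    - [[0.2, 0.6, 0.9, -0.2, 0], [0.2, 2, 0.3, -0.1, 0], [0.2, 2.8, 0, 0, 0], [0.2, 2.4, 0, 0, 0], [0.2, 1, 0, 0, 0], [0.2, 0, 0, 0, 0], [0.2, 0, 0, 0, 0.0], [0.2, 0, 0, 0, 0], [0.2, 0, 0, 0, 0], [0.2, 0, 0, 0, 0]]

```text
time: 34.6
tool_pos: [0.4801, 0.2307, 0.0308]
orientation: [-2.308, 1.549, -2.731]
contact_force: [0.1, 0.9, 0.0]
grip_width: 0.597
```

```bash
python3 go.py .476 .2268 .0135 66.3;python3 - <<'E'
from h import *
p,d=grab_frame("scene"); cv2.imwrite("pics/s9.png",cv2.resize(p[180:260,320:420],None,fx=6,fy=6,interpolation=2)[:,:,::-1])
E
```

```text
t 34.60 tcp [0.4801 0.2307 0.0308] jawyaw -24.23 q [ 0.3479  0.096   2.0463 -0.0016  1.0213  0.7716] F [0.1323 0.9196 0.0494] w 0.597 xax [-0.0202 -0.0088 -0.9998]
shift cm [ 1.7416 -0.5013 -0.1899]  twist(rad) -0.0093
```

View pics/s9.png

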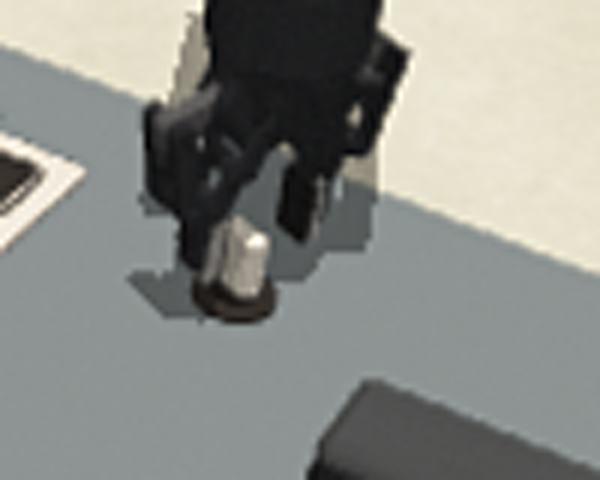

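Call:
step_arm:
  moves:
    - [[0.2, 0, -0.4, -0.18, -0.009], [0.2, 0.5, -0.1, 0, 0], [0.2, 0.6, 0, 0, 0], [0.2, 0.4, 0, 0, 0], [0.2, 0.1, 0, 0, 0], [0.2, 0, 0, 0, 0], [0.2, 0, 0, 0, 0.0], [-1, 0, 0, 0, 0], [-1, 0, 0, 0, 0], [-1, 0, 0, 0, 0]]

```text
time: 35.65
tool_pos: [0.4764, 0.2265, 0.0143]
orientation: [-2.315, 1.55, -2.728]
contact_force: [-0.2, -0.4, -1.0]
grip_width: 0.127
```

Call:
step_arm:
  moves:
    - [[-1, 0, 0, 0, 0], [-1, 0, 0, 0, 0], [-1, 0, 0, 0, 0], [-1, -0.3, 0, 0, 0], [-1, -0.9, 0, 0, 0], [-1, -1.5, 0, 0, 0], [-1, -1.8, 0, 0, 0.0], [-1, -1.8, 0, 0, 0], [-1, -1, 0, 0, 0], [-1, -0.5, 0, 0, 0]]

```text
time: 36.65
tool_pos: [0.4781, 0.2273, 0.0995]
orientation: [-2.308, 1.552, -2.721]
contact_force: [-0.6, 0.2, -0.9]
grip_width: 0.13
```

```bash
python3 go.py .62 .0745 .09 66.3
```

```text
t 36.65 tcp [0.4781 0.2273 0.0995] jawyaw -23.69 q [ 0.3431 -0.0091  2.0219 -0.0016  1.1478  0.7571] F [-0.582   0.1732 -0.8521] w 0.130 xax [-0.0174 -0.0078 -0.9998]
shift cm [ 0.8255 -8.2779 19.1417]  twist(rad) 0.0002
```

Call:
step_arm:
  moves:
    - [[-1, 0, -0.3, 0.8, 0], [-1, 0, -0.9, 2, 0], [-1, 0, -1.2, 2.8, 0], [-1, 0, -1.3, 3, 0], [-1, 0, -1.3, 3, 0], [-1, 0, -1.2, 2.8, 0], [-1, 0, -0.9, 2, 0.0], [-1, 0, -0.5, 1.2, 0], [-1, 0, -0.2, 0.5, 0], [-1, 0, 0, 0, 0]]

```text
time: 37.65
tool_pos: [0.6164, 0.0743, 0.0929]
orientation: [-2.399, 1.544, -2.811]
contact_force: [-0.1, 0.8, 0.2]
grip_width: 0.129
```

```bash
python3 go.py .6202 .0743 .03 66.3; python3 - <<'E'
from meas import *
p=np.load("t8.npz")['p']; c=np.array([.6418,-.2157])
o=ortho("top",p,c,.010,.055); g=o.max(2)
for th in (90,100,110,120):
    m=((g<th)).astype(np.uint8); m=cv2.morphologyEx(m,cv2.MORPH_OPEN,cv2.getStructuringElement(2,(25,25)))
    cs=max(cv2.findContours(m,0,1)[0],key=cv2.contourArea); h=cv2.convexHull(cs)
    (x,y),r=cv2.minEnclosingCircle(h); print(th,desc(h,c,.055)[:3],np.array([x,y])*.0005-.055+c,r)
E
```

```text
t 37.65 tcp [0.6164 0.0743 0.0929] jawyaw -23.62 q [ 0.0369  0.197   1.812  -0.0083  1.1578  0.4524] F [-0.0619  0.8133  0.1769] w 0.129 xax [-0.025  -0.0086 -0.9997]
shift cm [6.2775 0.263  0.4665]  twist(rad) 0.0014
90 (array([ 0.6416, -0.2119]), 59.11177062988281, 54.42656326293945) [ 0.6437 -0.2135] 62.53239059448242
100 (array([ 0.6423, -0.2127]), 59.39696502685547, 57.27565002441406) [ 0.644  -0.2137] 64.20877838134766
110 (array([ 0.643 , -0.2119]), 62.967498779296875, 57.78565979003906) [ 0.6442 -0.2137] 65.53287506103516
120 (array([ 0.6441, -0.2128]), 64.1751480102539, 60.15022659301758) [ 0.6443 -0.2137] 66.84728240966797
```

Call:
step_arm:
  moves:
    - [[-1, 0.5, 0.2, 0.3, 0], [-1, 1.5, 0, 0.1, 0], [-1, 2, 0, 0, 0], [-1, 1.5, 0, 0, 0], [-1, 0.5, 0, 0, 0], [-1, 0, 0, 0, 0], [-1, 0, 0, 0, 0.0], [-1, 0, 0, 0, 0], [-1, 0, 0, 0, 0], [-1, 0, 0, 0, 0]]

```text
time: 38.65
tool_pos: [0.6173, 0.0781, 0.0284]
orientation: [-2.438, 1.544, -2.844]
contact_force: [0.8, -0.7, -0.6]
grip_width: 0.129
```

```bash
python3 go.py .6197 .0736 .0215 66.3
```

```text
t 38.65 tcp [0.6173 0.0781 0.0284] jawyaw -23.31 q [ 0.0427  0.28    1.8359 -0.0078  1.0518  0.4533] F [ 0.8469 -0.6834 -0.6395] w 0.129 xax [-0.0258 -0.0079 -0.9996]
shift cm [ 0.6904 -0.3106  0.4143]  twist(rad) 0.0069
```

Call:
step_arm:
  moves:
    - [[-1, 0.1, -0.28, 0.36, 0], [-1, 0.2, -0.04, 0.05, 0], [-1, 0.2, 0, 0, 0], [-1, 0.1, 0, 0, 0], [-1, 0.05, 0, 0, 0], [-1, 0, 0, 0, 0], [-1, 0, 0, 0, 0.0], [-1, 0, 0, 0, 0], [-1, 0, 0, 0, 0], [-1, 0, 0, 0, 0]]

```text
time: 39.65
tool_pos: [0.6207, 0.073, 0.0225]
orientation: [-2.417, 1.546, -2.824]
contact_force: [-0.2, -0.4, -1.0]
grip_width: 0.132
```

```bash
python3 go.py .6197 .0736 .0202 66.3;python3 - <<'E'
from h import *
p,d=grab_frame("scene"); cv2.imwrite("pics/s10.png",cv2.resize(p[180:260,240:340],None,fx=6,fy=6,interpolation=2)[:,:,::-1])
E
```

```text
t 39.65 tcp [0.6207 0.073  0.0225] jawyaw -23.32 q [ 0.0343  0.2922  1.8325 -0.0081  1.041   0.4454] F [-0.1833 -0.3984 -1.0017] w 0.132 xax [-0.0238 -0.0078 -0.9997]
shift cm [ 0.2297  0.0228 -0.1108]  twist(rad) 0.0066
```

View pics/s10.png

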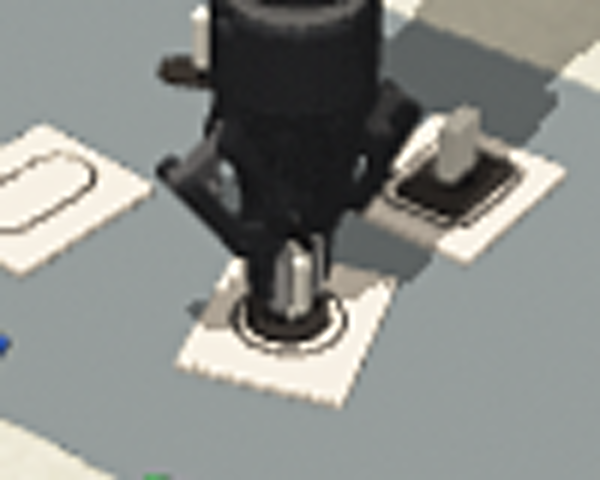

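Call:
step_arm:
  moves:
    - [[-1, 0.1, 0.02, -0.11, 0], [-1, 0.08, 0, 0, 0], [-1, 0.07, 0, 0, 0], [-1, 0, 0, 0, 0], [-1, 0, 0, 0, 0], [-0.7, 0, 0, 0, 0], [-0.6, 0, 0, 0, 0], [-0.4, 0, 0, 0, 0], [0, 0, 0, 0, 0], [0.2, 0, 0, 0, 0]]

```text
time: 40.7
tool_pos: [0.6201, 0.0736, 0.0204]
orientation: [-2.406, 1.547, -2.813]
contact_force: [0.1, -0.4, -1.1]
grip_width: 0.598
```

```bash
python3 go.py .6197 .0736 .0202 66.3
```

```text
t 40.70 tcp [0.6201 0.0736 0.0204] jawyaw -23.32 q [ 0.0354  0.2936  1.8349 -0.0081  1.0362  0.4465] F [ 0.0587 -0.4286 -1.1422] w 0.598 xax [-0.0229 -0.0078 -0.9997]
shift cm [ 0.0181 -0.0182 -0.0329]  twist(rad) 0.0066
```

Call:
step_arm:
  moves:
    - [[0.2, -0.6, 0, 0, 0], [0.2, -1.5, 0, 0, 0], [0.2, -2, 0, 0, 0], [0.2, -2, 0, 0, 0], [0.2, -2, 0, 0, 0], [0.2, -1.5, 0, 0, 0], [0.2, -1, 0, 0, 0.0], [0.2, -0.5, 0, 0, 0], [0.2, 0, 0, 0, 0], [0.2, 0, 0, 0, 0]]

```text
time: 41.7
tool_pos: [0.6235, 0.0746, 0.1423]
orientation: [-2.358, 1.55, -2.765]
contact_force: [-1.0, -0.2, -0.2]
grip_width: 0.603
```

```bash
python3 go.py .4685 -.0813 .10 -66
```

```text
t 41.70 tcp [0.6235 0.0746 0.1423] jawyaw -23.32 q [ 0.0367  0.1571  1.7677 -0.0073  1.2364  0.4461] F [-0.9554 -0.2431 -0.1717] w 0.603 xax [-0.0193 -0.0076 -0.9998]
shift cm [  4.6504 -20.386   -7.995 ]  twist(rad) -0.8259
```

Call:
step_arm:
  moves:
    - [[0.2, 0, -0.6, -0.2, 0], [0.2, 0, -1.8, -0.7, 0], [0.2, 0, -2.8, -1.1, 0], [0.2, 0, -3, -1.2, 0], [0.2, 0, -3, -1.2, 0], [0.2, 0, -2.8, -1.1, 0], [0.2, 0, -2.4, -0.9, 0.0], [0.2, 0, -1.8, -0.7, 0], [0.2, 0, -1.2, -0.5, 0], [0.2, 0, -0.5, -0.2, 0]]

```text
time: 42.7
tool_pos: [0.4592, -0.0829, 0.1358]
orientation: [-2.585, 1.531, -2.99]
contact_force: [0.1, -0.4, 0.5]
grip_width: 0.6
```

Call:
step_arm:
  moves:
    - [[0.2, 0, 0, 0, 0], [0.2, 0, 0, 0, -0.138], [0.2, 0, 0, 0, -0.138], [0.2, 0, 0, 0, -0.138], [0.2, 0, 0, 0, -0.138], [0.2, 0, 0, 0, -0.138], [0.2, 0, 0, 0, -0.136], [0.2, 0, 0, 0, 0], [0.2, 0, 0, 0, 0], [0.2, 0, 0, 0, 0]]

```text
time: 43.7
tool_pos: [0.4626, -0.0791, 0.1345]
orientation: [2.768, 1.531, -3.061]
contact_force: [0.6, 0.2, 0.1]
grip_width: 0.602
```

```bash
python3 go.py .4685 -.0813 .025 -66
```

```text
t 43.70 tcp [ 0.4626 -0.0791  0.1345] jawyaw 26.04 q [-0.2755 -0.1789  2.115  -0.0148  1.2431 -0.7246] F [0.6351 0.1511 0.1253] w 0.602 xax [-0.0399 -0.0032 -0.9992]
shift cm [10.9138 -0.6218  0.8421]  twist(rad) 0.0356
```

Call:
step_arm:
  moves:
    - [[0.2, -1, -0.5, 0.7, 0.035], [0.2, -1, -0.1, 0.1, 0], [0.2, -0.5, 0, 0, 0], [0.2, 0, 0, 0, 0], [0.2, 4.5, 0, 0, 0], [0.2, 4.5, 0, 0, 0], [0.2, 0, 0, 0, 0.0], [0.2, 0, 0, 0, 0], [0.2, 0, 0, 0, 0], [0.2, 0, 0, 0, 0]]

```text
time: 44.7
tool_pos: [0.4733, -0.0818, 0.0744]
orientation: [2.905, 1.539, -2.963]
contact_force: [0.4, -0.9, 1.0]
grip_width: 0.597
```

```bash
python3 go.py .4685 -.0813 .025 -66
```

```text
t 44.70 tcp [ 0.4733 -0.0818  0.0744] jawyaw 23.80 q [-0.275  -0.0808  2.1385 -0.0154  1.1123 -0.6832] F [ 0.4287 -0.8705  1.0104] w 0.597 xax [-0.031  -0.0056 -0.9995]
shift cm [ 4.9546  0.2019 -0.2645]  twist(rad) -0.0036
```

Call:
step_arm:
  moves:
    - [[0.2, 1, 0.2, -0.24, 0], [0.2, 1.5, 0, 0, 0], [0.2, 1.5, 0, 0, 0], [0.2, 0.6, 0, 0, 0], [0.2, 0, 0, 0, 0], [0.2, 0, 0, 0, 0], [0.2, 0, 0, 0, 0.0], [0.2, 0, 0, 0, 0], [0.2, 0, 0, 0, 0], [0.2, 0, 0, 0, 0]]

```text
time: 45.7
tool_pos: [0.475, -0.0828, 0.0351]
orientation: [-2.959, 1.553, -2.544]
contact_force: [-0.5, 0.7, -0.6]
grip_width: 0.6
```

```bash
python3 go.py .4685 -.0813 .0135 -66;python3 - <<'E'
from h import *
p,d=grab_frame("scene"); cv2.imwrite("pics/s11.png",cv2.resize(p[150:230,220:320],None,fx=6,fy=6,interpolation=2)[:,:,::-1])
E
```

```text
t 45.70 tcp [ 0.475  -0.0828  0.0351] jawyaw 23.79 q [-0.2761 -0.026   2.1635 -0.0163  1.0157 -0.6827] F [-0.5315  0.739  -0.6487] w 0.600 xax [-0.0149 -0.0102 -0.9998]
shift cm [ 2.164   0.4049 -0.4922]  twist(rad) -0.0036
```

View pics/s11.png

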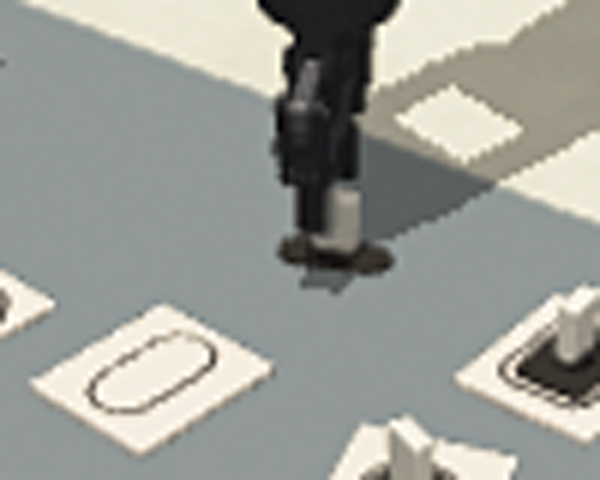

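Call:
step_arm:
  moves:
    - [[0.2, 0, 0.36, -0.45, 0], [0.2, 0.5, 0.04, -0.04, 0], [0.2, 0.7, 0, 0, 0], [0.2, 0.6, 0, 0, 0], [0.2, 0.2, 0, 0, 0], [0.2, 0, 0, 0, 0], [0.2, 0, 0, 0, 0.0], [0.2, 0, 0, 0, 0], [0.2, 0, 0, 0, 0], [0.2, 0, 0, 0, 0]]

```text
time: 46.75
tool_pos: [0.4676, -0.0811, 0.0129]
orientation: [-2.996, 1.552, -2.58]
contact_force: [-0.6, -0.1, 0.3]
grip_width: 0.599
```

```bash
python3 go.py .4685 -.0813 .0135 -66
```

```text
t 46.75 tcp [ 0.4676 -0.0811  0.0129] jawyaw 23.80 q [-0.2768 -0.004   2.1873 -0.0168  0.9708 -0.6826] F [-0.6193 -0.0514  0.2728] w 0.599 xax [-0.0158 -0.0099 -0.9998]
shift cm [-0.0572 -0.0524  0.069 ]  twist(rad) -0.0036
```

Call:
step_arm:
  moves:
    - [[0.2, -0.06, -0.05, 0.07, -0.004], [0.2, 0, 0, 0, 0], [-1, 0, 0, 0, 0], [-1, 0, 0, 0, 0], [-1, 0, 0, 0, 0], [-1, 0, 0, 0, 0], [-1, 0, 0, 0, 0.0], [-1, 0, 0, 0, 0], [-1, 0, 0, 0, 0], [-1, 0, 0, 0, 0]]

```text
time: 47.75
tool_pos: [0.4692, -0.0814, 0.0143]
orientation: [-2.943, 1.553, -2.523]
contact_force: [-0.6, 0.4, 0.2]
grip_width: 0.126
```

```bash
python3 go.py .4685 -.0813 .0135 -66
```

```text
t 47.75 tcp [ 0.4692 -0.0814  0.0143] jawyaw 24.05 q [-0.2766 -0.0038  2.1843 -0.0167  0.9722 -0.6868] F [-0.6012  0.3705  0.18  ] w 0.126 xax [-0.0144 -0.0103 -0.9998]
shift cm [ 0.079   0.0394 -0.0544]  twist(rad) 0.0008
```

Call:
step_arm:
  moves:
    - [[-1, -0.3, 0, 0, 0], [-1, -1, 0, 0, 0], [-1, -1.6, 0, 0, 0], [-1, -1.8, 0, 0, 0], [-1, -1.8, 0, 0, 0], [-1, -1, 0, 0, 0], [-1, -0.5, 0, 0, 0.0], [-1, 0, 0, 0, 0], [-1, 0, 0, 0, 0], [-1, 0, 0, 0, 0]]

```text
time: 48.75
tool_pos: [0.469, -0.0802, 0.0986]
orientation: [-3.041, 1.551, -2.622]
contact_force: [-0.9, 0.2, 0.0]
grip_width: 0.125
```

```bash
python3 go.py .6168 -.0885 .09 -6
```

```text
t 48.75 tcp [ 0.469  -0.0802  0.0986] jawyaw 24.05 q [-0.2741 -0.1349  2.1419 -0.0151  1.1482 -0.6876] F [-0.8637  0.2369  0.0068] w 0.125 xax [-0.0168 -0.0096 -0.9998]
shift cm [ 0.6168 -6.7824 13.1714]  twist(rad) -1.0464
```

Call:
step_arm:
  moves:
    - [[-1, -0.1, -0.4, 0.8, 0], [-1, -0.1, -0.9, 1.8, 0], [-1, -0.1, -1.2, 2.4, 0], [-1, -0.1, -1.3, 2.5, 0], [-1, -0.1, -1.2, 2.3, 0], [-1, -0.1, -0.9, 1.7, 0], [-1, 0, -0.5, 0.9, 0.0], [-1, 0, -0.2, 0.4, 0], [-1, 0, 0, 0, 0], [-1, 0, 0, 0, 0]]

```text
time: 49.75
tool_pos: [0.6172, -0.0876, 0.093]
orientation: [2.949, 1.541, -2.915]
contact_force: [-0.0, -0.5, -0.3]
grip_width: 0.131
```

Call:
step_arm:
  moves:
    - [[-1, 0, 0, 0, -0.13], [-1, 0, 0, 0, -0.13], [-1, 0, 0, 0, -0.13], [-1, 0, 0, 0, -0.13], [-1, 0, 0, 0, -0.13], [-1, 0, 0, 0, -0.13], [-1, 0, 0, 0, -0.13], [-1, 0, 0, 0, -0.13], [-1, 0, 0, 0, 0], [-1, 0, 0, 0, 0]]

```text
time: 50.75
tool_pos: [0.6082, -0.0867, 0.0928]
orientation: [1.813, 1.537, -2.973]
contact_force: [-0.5, 0.6, -0.8]
grip_width: 0.132
```

```bash
python3 go.py .6168 -.0885 .03 -6
```

```text
t 50.75 tcp [ 0.6082 -0.0867  0.0928] jawyaw 85.80 q [-0.2231  0.1876  1.8232 -0.0142  1.1624 -1.7147] F [-0.4854  0.6465 -0.8437] w 0.132 xax [-0.0337 -0.0057 -0.9994]
shift cm [ 6.2492 -1.0797 -0.0631]  twist(rad) 0.0315
```

Call:
step_arm:
  moves:
    - [[-1, 0, -0.9, -0.06, 0.031], [-1, 0.5, -0.15, 0, 0], [-1, 3, 0, 0, 0], [-1, 2, 0, 0, 0], [-1, 0, 0, 0, 0], [-1, 0, 0, 0, 0], [-1, 0, 0, 0, 0], [-1, 0, 0, 0, 0], [-1, 0, 0, 0, 0], [-1, 0, 0, 0, 0]]

```text
time: 51.75
tool_pos: [0.6176, -0.0888, 0.0401]
orientation: [1.932, 1.542, -2.894]
contact_force: [-0.3, -1.6, 0.2]
grip_width: 0.129
```

```bash
python3 go.py .6168 -.0885 .0215 -6
```

```text
t 51.75 tcp [ 0.6176 -0.0888  0.0401] jawyaw 83.50 q [-0.223   0.268   1.8277 -0.015   1.0718 -1.6728] F [-0.3009 -1.5994  0.1871] w 0.129 xax [-0.0282 -0.0071 -0.9996]
shift cm [1.8635 0.0354 0.0433]  twist(rad) -0.0088
```

Call:
step_arm:
  moves:
    - [[-1, 0.5, 0.04, 0.04, -0.009], [-1, 0.6, 0, 0, 0], [-1, 0.4, 0, 0, 0], [-1, 0.15, 0, 0, 0], [-1, 0, 0, 0, 0], [-1, 0, 0, 0, 0], [-1, 0, 0, 0, 0], [-1, 0, 0, 0, 0], [-1, 0, 0, 0, 0], [-1, 0, 0, 0, 0]]

```text
time: 52.75
tool_pos: [0.6172, -0.0886, 0.0228]
orientation: [1.94, 1.543, -2.877]
contact_force: [1.0, 0.4, -0.0]
grip_width: 0.134
```

```bash
python3 go.py .6168 -.0885 .0203 -6;python3 - <<'E'
from h import *
p,d=grab_frame("scene"); cv2.imwrite("pics/s12.png",cv2.resize(p[160:240,200:300],None,fx=6,fy=6,interpolation=2)[:,:,::-1])
E
```

```text
t 52.75 tcp [ 0.6172 -0.0886  0.0228] jawyaw 84.05 q [-0.2228  0.2897  1.835  -0.0152  1.0418 -1.6818] F [ 0.9588  0.4269 -0.0039] w 0.134 xax [-0.0271 -0.0073 -0.9996]
shift cm [0.2553 0.0368 0.0046]  twist(rad) 0.0009
```

View pics/s12.png

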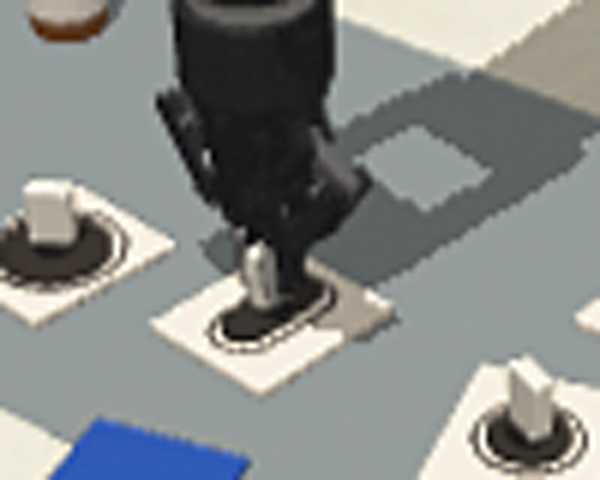

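Call:
step_arm:
  moves:
    - [[-1, 0.12, 0.03, 0, 0], [-1, 0.08, 0, 0, 0], [-1, 0.07, 0, 0, 0], [-1, 0, 0, 0, 0], [-1, 0, 0, 0, 0], [-0.7, 0, 0, 0, 0], [-0.6, 0, 0, 0, 0], [-0.4, 0, 0, 0, 0], [0, 0, 0, 0, 0], [0.2, 0, 0, 0, 0]]

```text
time: 53.8
tool_pos: [0.6173, -0.0887, 0.0206]
orientation: [1.959, 1.544, -2.858]
contact_force: [0.8, -0.7, -0.3]
grip_width: 0.593
```

```bash
python3 go.py .6168 -.0885 .0203 -6
```

```text
t 53.80 tcp [ 0.6173 -0.0887  0.0206] jawyaw 84.05 q [-0.2229  0.2923  1.836  -0.0153  1.037  -1.6818] F [ 0.8191 -0.746  -0.3252] w 0.593 xax [-0.026  -0.0076 -0.9996]
shift cm [0.0349 0.0535 0.0134]  twist(rad) 0.0009
```

Call:
step_arm:
  moves:
    - [[0.2, -0.6, 0, 0, 0], [0.2, -1.5, 0, 0, 0], [0.2, -2, 0, 0, 0], [0.2, -2, 0, 0, 0], [0.2, -2, 0, 0, 0], [0.2, -1.5, 0, 0, 0], [0.2, -1, 0, 0, 0.0], [0.2, 0, 0, 0, 0], [0.2, 0, 0, 0, 0], [0.2, 0, 0, 0, 0]]

```text
time: 54.8
tool_pos: [0.6209, -0.0879, 0.137]
orientation: [2.028, 1.547, -2.788]
contact_force: [0.1, -0.5, -0.2]
grip_width: 0.598
```

```bash
python3 go.py .62 -.40 .13 -61;python3 - <<'E'
from h import *
p,d=grab_frame("top"); cv2.imwrite("pics/t13.png",cv2.resize(p[150:320,100:480],None,fx=2,fy=2,interpolation=2)[:,:,::-1]);np.savez("t13.npz",p=p)
E
```

```text
t 54.80 tcp [ 0.6209 -0.0879  0.137 ] jawyaw 84.06 q [-0.2204  0.1611  1.7726 -0.0139  1.2282 -1.6826] F [ 0.1433 -0.4867 -0.153 ] w 0.598 xax [-0.0227 -0.0084 -0.9997]
shift cm [  0.9643  -3.1633 -31.0423]  twist(rad) 0.9609
```

View pics/t13.png

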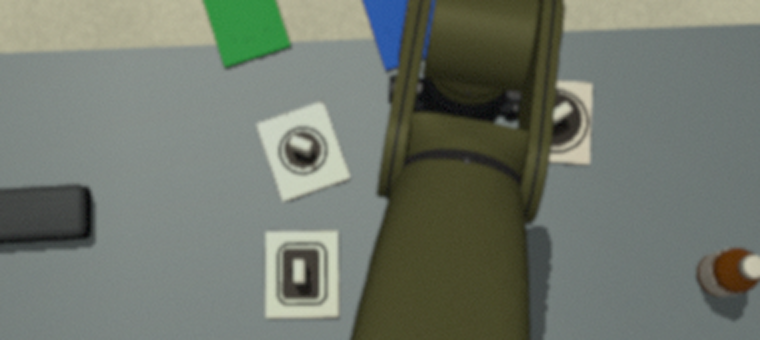

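```bash
cat > chk.py <<'E'
from meas import *
import sys
p=np.load(sys.argv[1])['p']; r=[]
PL=dict(LR=(.6418,-.2157,62),SR=(.6186,.0745,42),NA=(.6162,-.0875,26),RE=(.479,.0796,42))
for k in sys.argv[2:]:
    c=np.array(PL[k][:2])
    o=ortho("top",p,c,.010,.055); g=o.max(2)
    for th in (85,100,112):
        m=(g<th).astype(np.uint8); m=cv2.morphologyEx(m,cv2.MORPH_CLOSE,np.ones((3,3)));m=cv2.morphologyEx(m,cv2.MORPH_OPEN,cv2.getStructuringElement(2,(19,19)))
        cs=max(cv2.findContours(m,0,1)[0],key=cv2.contourArea); h=cv2.convexHull(cs); q=desc(h,c,.055)
        print(k,th,"off mm",(q[0]-c)*1e3,(q[4]-c)*1e3,q[1:4])
    o=ortho("top",p,c,.010,.055); cv2.drawContours(o,[h],-1,(255,0,0),1); r.append(cv2.resize(o,(400,400)))
    b=ortho("top",p,c,.048,.04);g2=b.min(2); bb=max(cv2.findContours((g2>125).astype(np.uint8)[40:120,40:120].copy(),0,1)[0],key=cv2.contourArea)+20*2
    print("  bar",(desc(bb,c,.04)[0]-c)*1e3,desc(bb,c,.04)[1:4])
cv2.imwrite("pics/chk_%s.png"%"".join(sys.argv[2:]),np.hstack(r)[:,:,::-1])
E
python3 chk.py t13.npz SR RE
```

```text
SR 85 off mm [-9.2468 -0.296 ] [-8.0832 -0.4154] (34.512081146240234, 19.116735458374027, 87.66268920898438)
SR 100 off mm [-8.3731 -0.3593] [-6.9789 -0.5828] (37.029808044433594, 22.782081604003906, -88.9769698381424)
SR 112 off mm [-7.3224 -0.881 ] [-5.8257 -0.8064] (39.19747543334961, 25.827144622802738, -85.23635816574097)
  bar [0. 0.] (39.5, 39.5, -90.0)
RE 85 off mm [-0.3163  0.8427] [-4.051  -1.7838] (50.8993034362793, 36.990421295166016, -2.2906112670898438)
RE 100 off mm [-0.2819  1.0427] [-0.2622  0.9692] (52.42089080810547, 38.72849655151368, -1.909149169921875)
RE 112 off mm [-0.1759  1.056 ] [-0.2798  1.1522] (53.58214187622071, 39.764469146728516, -2.7263107299804688)
  bar [0.25 1.  ] (24.0, 11.5, 0.0)
```

View pics/chk_SRRE.png

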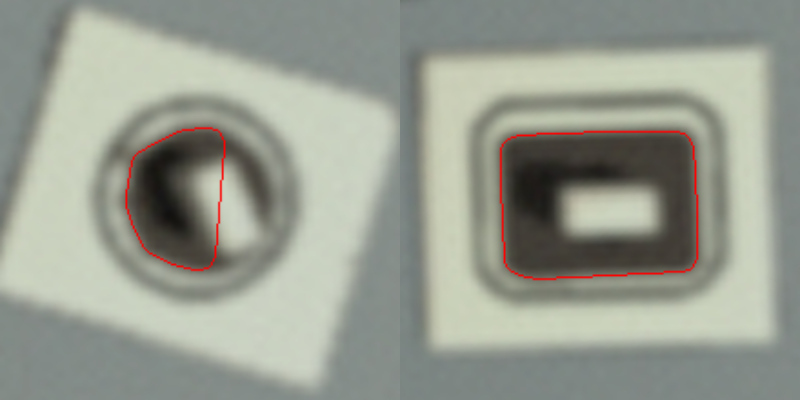

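Call:
step_arm:
  moves:
    - [[0.2, -0.1, 0, 1.5, 0], [0.2, -0.1, 0, 3, 0], [0.2, -0.1, 0, 3.5, 0], [0.2, -0.1, 0, 3.5, 0], [0.2, -0.1, 0, 3.5, 0], [0.2, -0.1, 0, 3.5, 0], [0.2, -0.1, 0, 3.5, 0.0], [0.2, -0.1, 0, 2.5, 0], [0.2, 0, 0, 1.5, 0], [0.2, 0, 0, 0.5, 0]]

```text
time: 55.85
tool_pos: [0.6433, 0.1931, 0.1322]
orientation: [1.825, 1.531, -2.992]
contact_force: [0.7, -0.3, -1.0]
grip_width: 0.603
```

```bash
python3 go.py .6428 -.2152 .10 -61;python3 - <<'E'
from h import *
p,d=grab_frame("top"); cv2.imwrite("pics/t14.png",cv2.resize(p[150:320,100:480],None,fx=2,fy=2,interpolation=2)[:,:,::-1]);np.savez("t14.npz",p=p)
E
python3 chk.py t14.npz NA LR
```

```text
t 55.85 tcp [0.6433 0.1931 0.1322] jawyaw 84.00 q [ 0.2108  0.2684  1.6558  0.0026  1.2576 -1.256 ] F [ 0.694  -0.3281 -1.0146] w 0.603 xax [-0.0398 -0.006  -0.9992]
shift cm [  3.4591  -4.3572 -40.5812]  twist(rad) 0.9600
NA 85 off mm [-18.7621   2.3552] [-17.916    2.2734] (22.380756378173828, 21.30116844177246, -4.763648986816406)
NA 100 off mm [-18.4865   2.5811] [-17.5559   2.4607] (24.90644645690918, 22.769258499145508, -9.462326049804688)
NA 112 off mm [-18.1349   2.5713] [-17.1379   2.5136] (26.585033416748047, 23.835485458374023, -10.491470336914062)
  bar [  0.  -13.5] (39.5, 12.5, 0.0)
LR 85 off mm [-0.3075  3.3872] [0.6481 2.3372] (57.00768280029297, 53.809234619140625, 41.18592834472656)
LR 100 off mm [0.2395 3.2938] [1.2757 2.2307] (59.30075454711914, 56.16059112548828, 40.10091018676758)
LR 112 off mm [1.1069 3.1591] [1.8231 2.1123] (61.49036407470703, 58.5102653503418, 36.11933898925781)
  bar [1.3235 1.5441] (24.095550537109375, 12.090649604797363, -59.0362434387207)
```

View pics/chk_NALR.png

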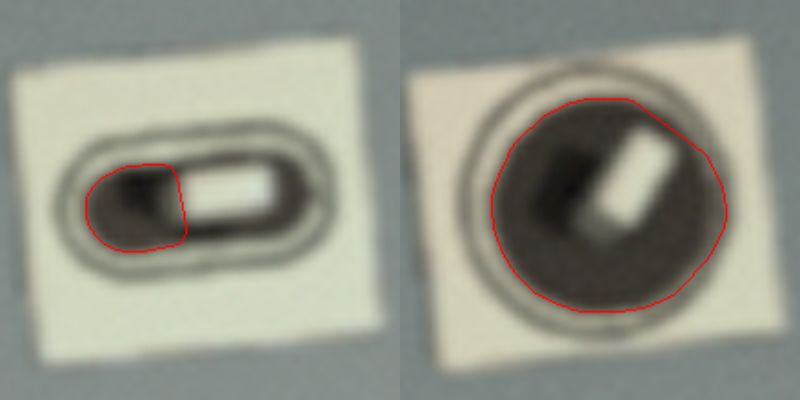

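```bash
python3 - <<'E'
from meas import *
p=np.load("t14.npz")['p']
def edge(c,z,rad_lo,rad_hi,first_dark,th,angs):
    pts=[]
    g=p.min(2)
    for a in angs:
        r=np.arange(rad_lo,rad_hi,.00025)
        X=np.c_[c[0]+r*np.cos(a),c[1]+r*np.sin(a),np.full(len(r),z)]
        uv=proj("top",X).astype(np.float32)
        v=cv2.remap(p.max(2),uv[:,0],uv[:,1],cv2.INTER_CUBIC).ravel().astype(float)
        pts.append((a,r,v))
    return pts
def circ(P):
    A=np.c_[2*P,np.ones(len(P))]; s=np.linalg.lstsq(A,(P**2).sum(1),rcond=None)[0]; return s[:2],np.sqrt(s[2]+s[:2]@s[:2])
c=np.array([.6425,-.2145])
A=np.radians(np.arange(0,360,10))
# bright-gap ring peak between lens & outline, lens edge half level
L=[];O=[]
for a,r,v in edge(c,.010,.022,.040,1,0,A):
    i=np.argmax(v[(r<.036)]); pk=v[i]; base=v[:8].mean()
    if pk>85 and base<70:
        j=np.where(v[:i]<(base+pk)/2)[0]
        if len(j): L.append((c[0]+r[j[-1]]*np.cos(a),c[1]+r[j[-1]]*np.sin(a)))
    print(int(np.degrees(a)),round(base),round(pk),"gapr %.1f"%(r[i]*1e3),end=' | ')
L=np.array(L);cc,R=circ(L);print("\nlens",cc,R)
res=np.linalg.norm(L-cc,axis=1)-R; k=abs(res)<.0012; cc,R=circ(L[k]);print("lens",cc,R,k.sum())
c=np.array([.6418,-.2157])
for a,r,v in edge(c,.006,.034,.0395,1,0,A):
    i=np.argmin(v); O.append((c[0]+r[i]*np.cos(a),c[1]+r[i]*np.sin(a),v[i]))
O=np.array(O); cc2,R2=circ(O[:,:2]); res=np.linalg.norm(O[:,:2]-cc2,axis=1)-R2;k=abs(res)<.001;cc2,R2=circ(O[k,:2]);print("outline",cc2,R2,k.sum(),"diff mm",(cc-cc2)*1e3)
E
```

```text
0 58 148 gapr 35.8 | 10 59 141 gapr 35.8 | 20 59 158 gapr 35.8 | 29 57 156 gapr 35.8 | 40 58 147 gapr 35.8 | 50 60 139 gapr 35.8 | 59 58 139 gapr 35.8 | 70 59 138 gapr 35.8 | 80 60 153 gapr 32.5 | 90 60 149 gapr 32.3 | 100 57 155 gapr 33.3 | 110 62 156 gapr 33.0 | 119 58 156 gapr 33.3 | 130 59 155 gapr 33.3 | 140 59 156 gapr 33.5 | 150 56 163 gapr 33.8 | 160 57 172 gapr 33.8 | 170 55 163 gapr 34.0 | 180 57 162 gapr 33.8 | 190 56 178 gapr 33.8 | 200 56 189 gapr 33.3 | 210 55 188 gapr 33.5 | 220 55 193 gapr 33.0 | 230 54 197 gapr 33.0 | 239 56 190 gapr 33.0 | 250 56 186 gapr 33.3 | 260 54 189 gapr 33.0 | 270 55 180 gapr 32.8 | 280 55 167 gapr 32.8 | 290 74 157 gapr 32.5 | 300 133 152 gapr 22.0 | 310 156 177 gapr 22.0 | 320 164 180 gapr 22.0 | 330 110 149 gapr 35.8 | 340 59 145 gapr 35.8 | 350 58 141 gapr 35.8 | 
lens [ 0.6435 -0.2144] 0.03046444951384386
lens [ 0.6429 -0.2143] 0.030158325409944366 27
outline [ 0.6407 -0.2161] 0.03549966949246905 36 diff mm [2.2598 1.7866]
```

Call:
step_arm:
  moves:
    - [[0.2, -0.1, -0.1, -1.5, 0], [0.2, -0.1, -0.3, -3.5, 0], [0.2, -0.1, -0.4, -4.6, 0], [0.2, -0.1, -0.4, -4.6, 0], [0.2, -0.1, -0.4, -4.6, 0], [0.2, -0.1, -0.4, -4.6, 0], [0.2, -0.1, -0.4, -4.6, 0.0], [0.2, -0.1, -0.4, -4.6, 0], [0.2, -0.1, -0.3, -3.5, 0], [0.2, 0, -0.2, -2, 0]]

```text
time: 56.9
tool_pos: [0.6266, -0.2205, 0.1451]
orientation: [1.956, 1.526, -2.873]
contact_force: [0.3, 1.1, 0.1]
grip_width: 0.602
```

Call:
step_arm:
  moves:
    - [[0.2, -0.1, 0, -0.6, 0], [0.2, -0.1, 0, 0, 0.137], [0.2, -0.1, 0, 0, 0.137], [0.2, -0.1, 0, 0, 0.137], [0.2, -0.1, 0, 0, 0.137], [0.2, -0.1, 0, 0, 0.137], [0.2, -0.1, 0, 0, 0.137], [0.2, -0.1, 0, 0, 0.13], [0.2, 0, 0, 0, 0], [0.2, 0, 0, 0, 0]]

```text
time: 57.9
tool_pos: [0.6156, -0.2376, 0.1536]
orientation: [2.908, 1.522, -2.926]
contact_force: [0.8, 0.6, -0.7]
grip_width: 0.601
```

```bash
python3 go.py .6432 -.2153 .06 -60.56
```

```text
t 57.90 tcp [ 0.6156 -0.2376  0.1536] jawyaw 25.74 q [-0.4372  0.2259  1.6689 -0.0312  1.2861 -0.8769] F [ 0.8458  0.5534 -0.6755] w 0.601 xax [-0.0481 -0.0105 -0.9988]
shift cm [9.1881 0.7021 3.9028]  twist(rad) -0.0645
```

Call:
step_arm:
  moves:
    - [[0.2, -1, 0.2, 1, -0.03], [0.2, -1, 0.3, 1.6, -0.034], [0.2, -1, 0.2, 1.2, 0], [0.2, -1, 0, 0, 0], [0.2, 0, 0, 0, 0], [0.2, 4.8, 0, 0, 0], [0.2, 4.8, 0, 0, 0.0], [0.2, 3, 0, 0, 0], [0.2, 0, 0, 0, 0], [0.2, 0, 0, 0, 0]]

```text
time: 58.9
tool_pos: [0.6494, -0.213, 0.0728]
orientation: [2.994, 1.53, -2.763]
contact_force: [0.5, -0.3, 0.8]
grip_width: 0.594
```

```bash
python3 go.py .6432 -.2153 .06 -60.56
```

```text
t 58.90 tcp [ 0.6494 -0.213   0.0728] jawyaw 30.18 q [-0.3841  0.347   1.6658 -0.0305  1.1582 -0.8982] F [ 0.4803 -0.2846  0.833 ] w 0.594 xax [-0.0375 -0.0149 -0.9992]
shift cm [ 1.3038  0.1005 -0.5997]  twist(rad) 0.0130
```

One more slow lift and fast drop to straighten the tool.

Call:
step_arm:
  moves:
    - [[0.2, -1.5, 0.1, -0.6, 0.013], [0.2, -2, 0, 0, 0], [0.2, -2, 0, 0, 0], [0.2, -2, 0, 0, 0], [0.2, -1.5, 0, 0, 0], [0.2, -1, 0, 0, 0], [0.2, 0, 0, 0, 0.0], [0.2, 4.8, 0, 0, 0], [0.2, 4.5, 0, 0, 0], [0.2, 0, 0, 0, 0]]

```text
time: 59.9
tool_pos: [0.6524, -0.2203, 0.1084]
orientation: [-2.359, 1.542, -1.849]
contact_force: [-1.6, 0.8, -1.9]
grip_width: 0.601
```

```bash
python3 go.py .6432 -.2153 .04 -60.56
```

```text
t 59.90 tcp [ 0.6524 -0.2203  0.1084] jawyaw 29.18 q [-0.392   0.3024  1.6566 -0.0312  1.1795 -0.8895] F [-1.6237  0.8015 -1.8741] w 0.601 xax [-0.008  -0.0279 -0.9996]
shift cm [ 6.8287  1.0226 -0.4214]  twist(rad) -0.0046
```

Call:
step_arm:
  moves:
    - [[0.2, 0.5, 0.8, -0.3, 0], [0.2, 1, 0.2, -0.1, 0], [0.2, 1.8, 0, 0, 0], [0.2, 1.8, 0, 0, 0], [0.2, 1, 0, 0, 0], [0.2, 0.2, 0, 0, 0], [0.2, 0, 0, 0, 0.0], [0.2, 0, 0, 0, 0], [0.2, 0, 0, 0, 0], [0.2, 0, 0, 0, 0]]

```text
time: 60.9
tool_pos: [0.6459, -0.2167, 0.0451]
orientation: [-2.23, 1.541, -1.721]
contact_force: [0.5, 0.2, 0.2]
grip_width: 0.6
```

```bash
python3 go.py .6432 -.2153 .02 -60.56
```

```text
t 60.90 tcp [ 0.6459 -0.2167  0.0451] jawyaw 29.15 q [-0.3907  0.3553  1.7072 -0.0331  1.0722 -0.8839] F [0.5359 0.166  0.2411] w 0.600 xax [-0.0045 -0.0296 -0.9996]
shift cm [ 2.5102  0.3169 -0.1229]  twist(rad) -0.0051
```

Call:
step_arm:
  moves:
    - [[0.2, 0.2, 0.28, -0.12, -0.005], [0.2, 0.6, 0.04, 0, 0], [0.2, 0.8, 0, 0, 0], [0.2, 0.6, 0, 0, 0], [0.2, 0.25, 0, 0, 0], [0.2, 0, 0, 0, 0], [0.2, 0, 0, 0, 0.0], [0.2, 0, 0, 0, 0], [0.2, 0, 0, 0, 0], [0.2, 0, 0, 0, 0]]

```text
time: 61.9
tool_pos: [0.6435, -0.2152, 0.0194]
orientation: [-2.187, 1.54, -1.672]
contact_force: [0.1, -0.0, 0.1]
grip_width: 0.596
```

```bash
python3 go.py .6432 -.2153 .02 -60.56;python3 - <<'E'
from h import *
p,d=grab_frame("scene"); cv2.imwrite("pics/s15.png",cv2.resize(p[150:230,160:260],None,fx=6,fy=6,interpolation=2)[:,:,::-1])
E
```

```text
t 61.90 tcp [ 0.6435 -0.2152  0.0194] jawyaw 29.47 q [-0.39    0.3813  1.7231 -0.0339  1.0288 -0.8871] F [ 0.1072 -0.017   0.0904] w 0.596 xax [-0.0031 -0.0302 -0.9995]
shift cm [-0.0625  0.0099 -0.0319]  twist(rad) 0.0004
```

View pics/s15.png

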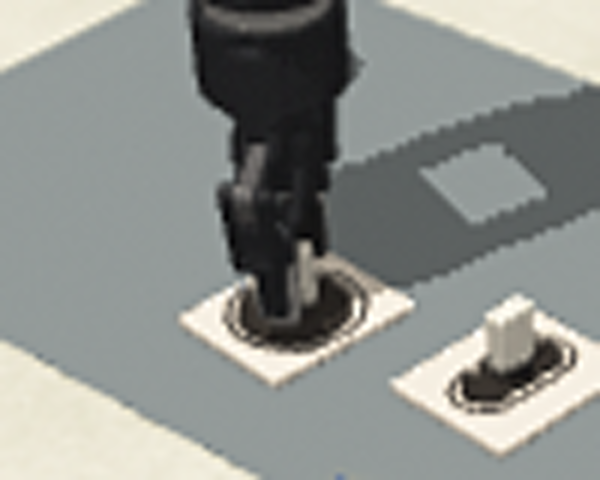

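Call:
step_arm:
  moves:
    - [[-1, 0, 0, 0, 0], [-1, 0, 0, 0, 0], [-1, 0, 0, 0, 0], [-1, 0, 0, 0, 0], [-1, 0, 0, 0, 0], [-1, 0, 0, 0, 0], [-1, 0, 0, 0, 0.0], [-1, 0, 0, 0, 0], [-1, 0, 0, 0, 0], [-1, 0, 0, 0, 0]]

```text
time: 62.95
tool_pos: [0.644, -0.2154, 0.0202]
orientation: [-2.143, 1.54, -1.628]
contact_force: [-0.7, 0.0, 0.2]
grip_width: 0.128
```

```bash
python3 go.py .6417 -.2168 .024 -60.56
```

```text
t 62.95 tcp [ 0.644  -0.2154  0.0202] jawyaw 29.46 q [-0.3901  0.3805  1.7225 -0.0338  1.0288 -0.8871] F [-0.7136  0.0419  0.225 ] w 0.128 xax [-0.0018 -0.0306 -0.9995]
shift cm [-0.3727 -0.0137 -0.2761]  twist(rad) 0.0003
```

Call:
step_arm:
  moves:
    - [[-1, -0.4, 0, 0, 0], [-1, -0.2, 0, 0, 0], [-1, 0, 0, 0, 0], [-1, 0, 0, 0, 0], [-1, 0, 0, 0, 0], [-1, 0, 0, 0, 0], [-1, 0, 0, 0, 0.0], [-1, 0, 0, 0, 0], [-1, 0, 0, 0, 0], [-1, 0, 0, 0, 0]]

```text
time: 63.95
tool_pos: [0.6435, -0.215, 0.026]
orientation: [-2.187, 1.541, -1.673]
contact_force: [0.7, -0.2, -0.5]
grip_width: 0.128
```

```bash
python3 go.py .6417 -.2168 .020 -60.56
```

```text
t 63.95 tcp [ 0.6435 -0.215   0.026 ] jawyaw 29.46 q [-0.3898  0.3726  1.7216 -0.0337  1.039  -0.8872] F [ 0.7303 -0.2061 -0.54  ] w 0.128 xax [-0.0031 -0.0301 -0.9995]
shift cm [ 0.6045 -0.0535 -0.2293]  twist(rad) 0.0004
```

Call:
step_arm:
  moves:
    - [[-1, 0, -0.05, -0.21, 0], [-1, 0.2, 0, 0, 0], [-1, 0.2, 0, 0, 0], [-1, 0.1, 0, 0, 0], [-1, 0, 0, 0, 0], [-1, 0, 0, 0, 0], [-1, 0, 0, 0, 0.0], [-1, 0, 0, 0, 0], [-1, 0, 0, 0, 0], [-1, 0, 0, 0, 0]]

```text
time: 64.95
tool_pos: [0.6417, -0.2168, 0.0205]
orientation: [-2.192, 1.541, -1.677]
contact_force: [0.3, 0.4, -0.2]
grip_width: 0.128
```

```bash
python3 go.py .642 -.2169 .020 -60.56
```

```text
t 64.95 tcp [ 0.6417 -0.2168  0.0205] jawyaw 29.46 q [-0.3932  0.3776  1.7259 -0.0338  1.0298 -0.8903] F [ 0.2933  0.4138 -0.2154] w 0.128 xax [-0.0032 -0.03   -0.9995]
shift cm [ 0.0458 -0.0269  0.0232]  twist(rad) 0.0003
```

Call:
step_arm:
  moves:
    - [[-1, 0.05, 0, 0, 0], [-1, 0.03, 0, 0, 0], [-1, 0, 0, 0, 0], [-1, 0, 0, 0, 0], [-0.7, 0, 0, 0, 0], [-0.6, 0, 0, 0, 0], [-0.4, 0, 0, 0, 0.0], [0, 0, 0, 0, 0], [0.2, 0, 0, 0, 0], [0.2, 0, 0, 0, 0]]

```text
time: 65.95
tool_pos: [0.6421, -0.217, 0.0202]
orientation: [-2.156, 1.54, -1.641]
contact_force: [-0.0, 0.3, -0.4]
grip_width: 0.6
```

Call:
step_arm:
  moves:
    - [[0.2, -0.6, 0, 0, 0], [0.2, -1.5, 0, 0, 0], [0.2, -2, 0, 0, 0], [0.2, -2.5, 0, 0, 0], [0.2, -2.5, 0, 0, 0], [0.2, -2.5, 0, 0, 0], [0.2, -2, 0, 0, 0.0], [0.2, -1, 0, 0, 0], [0.2, 0, 0, 0, 0], [0.2, 0, 0, 0, 0]]

```text
time: 66.95
tool_pos: [0.6434, -0.2124, 0.1814]
orientation: [-1.959, 1.538, -1.444]
contact_force: [0.1, -0.4, -0.5]
grip_width: 0.594
```

```bash
python3 go.py .64 .2 .17 -60;python3 - <<'E'
from h import *
p,d=grab_frame("top"); cv2.imwrite("pics/t16.png",cv2.resize(p[150:320,100:480],None,fx=2,fy=2,interpolation=2)[:,:,::-1]);np.savez("t16.npz",p=p)
E
```

```text
t 66.95 tcp [ 0.6434 -0.2124  0.1814] jawyaw 29.47 q [-0.3863  0.2085  1.6404 -0.0303  1.2766 -0.8923] F [ 0.1434 -0.4237 -0.4936] w 0.594 xax [ 0.0042 -0.033  -0.9994]
shift cm [-0.2212 36.0863 20.0072]  twist(rad) -0.0092
```

View pics/t16.png

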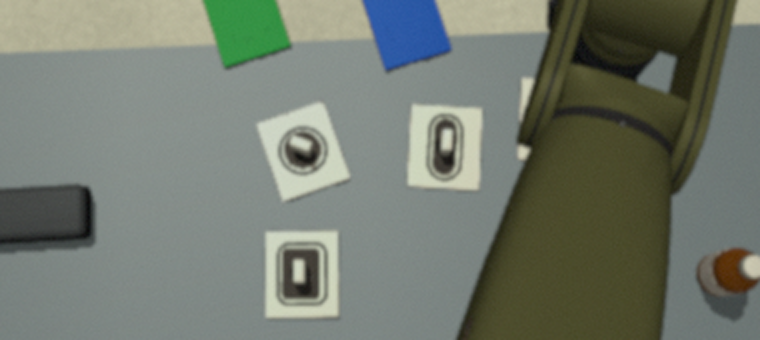

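Move the arm aside to check the large lens.

Call:
step_arm:
  moves:
    - [[0.2, -0.2, 1.5, 0.8, 0], [0.2, -0.2, 3, 1.7, 0], [0.2, -0.2, 3.8, 2.1, 0], [0.2, -0.2, 3.8, 2.1, 0], [0.2, -0.2, 3.8, 2.1, 0], [0.2, -0.2, 3.8, 2.1, 0], [0.2, -0.2, 3.8, 2.1, 0.0], [0.2, 0, 3, 1.7, 0], [0.2, 0, 2, 1.1, 0], [0.2, 0, 1, 0.5, 0]]

```text
time: 68.0
tool_pos: [0.6303, 0.1444, 0.1695]
orientation: [-2.726, 1.536, -2.213]
contact_force: [-0.2, 0.6, 0.3]
grip_width: 0.602
```

```bash
python3 - <<'E'
from meas import *
p,d=grab_frame("top"); np.savez("t17.npz",p=p)
r=[]
for n in ("t14","t17"):
    o=ortho("top",np.load(n+".npz")['p'],(.6418,-.2157),.008,.055); r.append(cv2.resize(o,(380,380)))
cv2.imwrite("pics/t17.png",np.hstack(r)[:,:,::-1])
p,d=grab_frame("scene"); cv2.imwrite("pics/s17.png",cv2.resize(p[130:280,160:430],None,fx=2.9,fy=2.9,interpolation=2)[:,:,::-1])
print(observe()['tool_pos'])
E
python3 chk.py t17.npz LR
```

```text
[0.6304 0.1433 0.1695]
LR 85 off mm [-1.7891  1.9008] [-1.2618  0.8626] (56.64828109741211, 54.12930679321289, 41.905941009521484)
LR 100 off mm [-1.7094  1.5227] [-1.0888  0.6574] (58.372406005859375, 56.28479766845703, 41.72951126098633)
LR 112 off mm [-1.125  1.125] [-0.9752  0.4884] (58.68986129760742, 58.3363037109375, 45.0)
  bar [-0.1192  0.3962] (24.0627384185791, 12.155402183532715, -60.255117416381836)
```

View pics/t17.png

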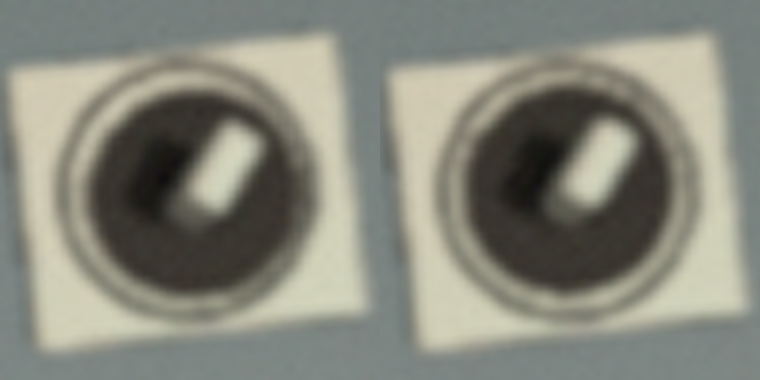

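View pics/s17.png

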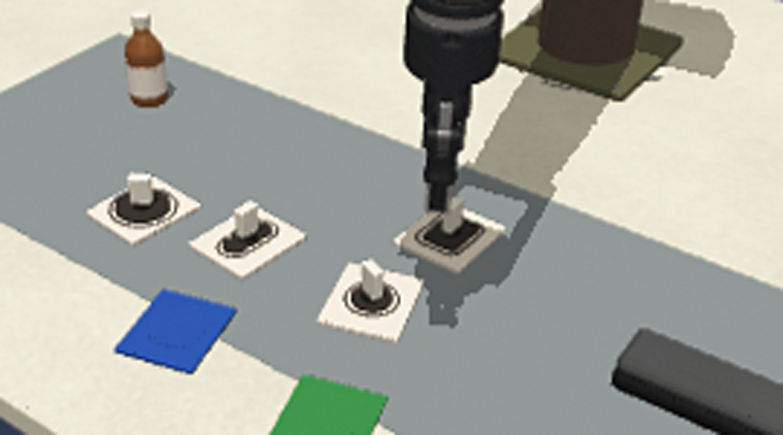

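Call:
step_arm:
  moves:
    - [[0.2, 0, 0, 0, 0], [0.2, 0, 0, 0, 0], [0.2, 0, 0, 0, 0], [0.2, 0, 0, 0, 0], [0.2, 0, 0, 0, 0], [0.2, 0, 0, 0, 0], [0.2, 0, 0, 0, 0], [0.2, 0, 0, 0, 0], [0.2, 0, 0, 0, 0], [0.2, 0, 0, 0, 0]]

```text
time: 69.1
tool_pos: [0.6308, 0.1377, 0.1692]
orientation: [-2.712, 1.534, -2.206]
contact_force: [0.8, -0.0, -0.2]
grip_width: 0.604
```

```bash
python3 -c "
from bench import *
print(observe()['tool_pos'],close_job())"
```

```text
the job is handed in; nothing more can be done
[0.63083635 0.13774587 0.16919558] None
```

All four lenses are lying on their own plates, handles up, and I handed the job in at about 69 s of the 96 s allowed. The cleaner bottle and the spectacle case were not touched, and the gripper ended clear of everything, about 17 cm above the work surface.

- **Large round lens:** its first placing was about 2–3 mm off centre. I gripped it again, moved it and set it back down. In the last pictures it is about 1 mm off, with the white gap visible all the way round. My contour estimates there still varied by about 1 mm because the thin gap blurs in the camera.
- **Rectangular lens:** about 1 mm off centre and within 1° of its outline.
- **Small round and narrow lenses:** both judged by eye to be within about 1 mm. The automatic contour check failed on these two because their handles split the dark area. The narrow lens was set down along its outline at −6°.

The tool had drifted about 1–2° out of upright during the moves, so a lens edge may have settled by up to about a millimetre when released. The force readings stayed below about 3 N.

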